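# Load stubs into the screw clamp with a removable crank

### The arm

A 6-joint arm with a two-finger parallel gripper is mounted at the origin on the work surface. World frame = base frame: x ahead of the robot, y to its left, z up, the work surface at z = 0. Lengths are in mm, angles in rad, forces in N, time in s.
With the tool pointing down it reaches from about 325 to 750 mm from the base axis. Payload 7.6 kg.
Tool frame: the origin (TCP) lies midway between the tips of the shut fingers; the grasp point (between the pads) lies 19 mm behind it; z points along the fingers, y is the line along which they close (so a half turn about z gives the same grasp; the last joint's range is limited). The gripper opens to 85 mm and grips with 20 to 120 N. Pads are 22 mm wide; open, the fingers measure 114 mm over their backs; the gripper's body (76 mm by 85 mm) begins 54 mm behind the grasp point. The pads swing forward as they close: fully open they stand 13 mm farther back than shut.
Start: joints at [-1.317, 0.052, 1.401, -0, 1.689, -0.07], TCP at [167.066, -497.733, 192.523] pointing down, gripper open.
Joint ranges: [-2.9, 2.9], [-0.91, 2.17], [0.12, 2.37], [-1.06, 4.2], [0.26, 2.73], [-2.93, 2.93]. Speed limits (rad/s): [2.57, 2.57, 3.01, 3.14, 3.14, 3.14].

### API

Orientations are given as [roll, pitch, yaw] about the fixed x, y, z axes, in that order (R = Rz(yaw) Ry(pitch) Rx(roll)).
In Python, from rig import bot, read_camera, ticket gives the robot as it stands.
- The arm moves only by the tool jog_arm, never from a script. Its argument "commands" is text: rows parted by semicolons, each of 7 numbers parted by spaces: the turn, a rotation vector about the tool's x, y, z scaled (see below), then the shift along the tool's x, y, z scaled (see below), then the opening in per cent of the stroke, from 0 (shut) to 100 (fully open). A call has 1 to 10 rows; each row is the pose to reach, as a shift and turn from the pose commanded when the call began, along the tool's axes at that moment; what a row does not reach only later rows make up. The controller multiplies each number of a shift by 0.15 m and each number of a turn by pi/2 rad. A row lasts 1/8 s, in which the tool goes at most 62.5 mm and 10.7 degrees, less where a joint would pass 70% of its speed; a pose out of reach is approached as far as the arm can. A call with a number of a shift or a turn outside -1 to 1 is refused whole. A call with a gripper value outside its range is refused whole. The fingers move at their own pace and stop on an object; "newtons" is the grip in N (left out, the last holds). Time passes only in rows, so rows that repeat a pose let the fingers close. It gives the time, the measured TCP pose, the force, the opening and the grip force at its end, in the units of the state.
- bot.get_state(): the state, without advancing time (a new reading comes with each control period).
- read_camera(name): name is "scene" or "side" or "wrist"; returns a dict with "image" (480x640x3 uint8, red, green, blue), "intrinsics" (3x3 intrinsics, pixels), "origin" and "rotation" of the camera in the world. Camera axes: x right, y up, looking along -z (the intrinsics and any distortion apply to the point x, -y, -z); pixel columns grow to the right and rows downward; lengths in mm; the calibration is good to about 2 mm. The wrist camera is an equidistant fisheye: a pixel r from the principal point sees the ray r / f radians off the axis. A picture is of the moment at which its call begins. There is no depth.
- ticket.finish_job(): hands the job in; it is judged then, once.
The state is a dict: "clock": time; "qpos": joint angles; "qd": joint speeds; "tau": joint torques, N m; "eef_pos": TCP position; "tool_rot": TCP orientation; "wrist_force": force on the tool from outside, world axes, zero at the start; "moment": the same for the moment, N m; "opening": opening from 0.0 (shut) to 1.0 (fully open); "finger_force": force on a finger pad.
Only numpy, scipy, OpenCV 4.12 (cv2) and the standard library are available. Lean on these libraries where they do the work, as an engineer would, in place of code of your own. Each camera call takes 0.05 s, during which the arm holds its last target. There are 200 camera calls.

### The job

Set up the clamping fixture for drilling: pull the stock drawer out to its stop, stand every aluminium stub from it on end in a row on the fixture between the fence and the jaw, broad faces to fence and jaw, and finish with the drawer pushed fully shut. When all stubs are in, fit the loose crank fully down on the square shaft and wind it clockwise until the jaw grips every stub firmly. Then lift the crank off and stand it upright back on its rubber mat; leave the other things on the table where they are.

Things in the scene. Friction and masses are not known exactly. Their poses are not given: they have to be found in the camera images.
- fixture: clamping fixture: dark steel base 225 x 232 mm, its top (the bed) 16 mm above the table. Origin on the table; z up. Fence: black bar along y, 20 mm high above the bed, inner face at x=-105 mm. The jaw faces it across a gap, where the stubs stand, from y=-100 to +100 mm. Gearbox (top 62 mm above the table) with the upright square shaft at x=58, y=0 mm
- clamp_jaw: sliding jaw: black bar 212 mm long (y), 20 mm high above the bed, with a flat yellow urethane pad towards the fence. Its origin is the fixture's origin when fully open and moves along the fixture's -x as it closes, at most 34 mm. The pad's face is 47 mm to the -x side of this origin: the gap fence to pad is 58 mm minus the travel
- clamp_bed (a point): point on the bed (16 mm above the table) in the middle of the row, 15 mm from the fence face: where the foot of a stub stands that touches the fence; axes as the fixture
- clamp_shaft (a joint): angle of the square shaft, rad: 0 = jaw fully open, grows clockwise from above as it closes; 3.18 mm of jaw travel per rad, end stop 10.68. Friction 0.25 N m (3 to 5 N at the grip); self-locking. The jaw meets square-set stubs at angle 8.8; it has some give, so wind on until it takes 10 to 15 N at the grip
- shaft_top (a point): centre of the top of the square shaft, which is vertical, 16 x 16 mm, 28 mm tall above a round seating collar 36 mm across, the upper 4 mm tapered to 9 mm. z up; x and y normal to its flats, turning with the shaft
- crank_hub (a point): centre of the hub of the loose steel crank, 0.54 kg, on its 60 mm square, 6 mm thick foot, balanced about the hub. Hub 34 x 34 mm, flat sides, 46 mm tall (point half-way up). Socket below: 19 mm square, 31 mm deep, parallel to the sides; fits the shaft four ways, play 0.2 rad each way; seated, this point is 5 mm below shaft_top. x: along the 20 mm wide arm to the grip. Grip along y
- grip_center (a point): centre of the crank's upright hand grip: black cylinder 22 mm across, 46 mm tall, revolving freely on its pin, 75 mm from the hub's axis (along the hub's x); 54 mm above the crank's underside. The arm's top is 28 mm above the underside. On the other side of the hub a balance ball 36 mm across, 50 mm from the axis
- crank_mat: black rubber mat of the crank, 150 x 150 x 2 mm, fixed to the table; origin under its centre
- cabinet_front (a point): middle of the top front edge of the white steel bench cabinet, behind the drawer front. Cabinet 168 mm deep (x) behind this edge, 222 mm wide (y), 90 mm high; its one blue-fronted drawer opens along its -x. Axes as the cabinet
- stock_drawer (a joint): how far the drawer is out, m: 0 shut, 0.125 at its stop; slides with about 1 N of friction. Side and rear walls inside 30 mm high, floor 16 mm above the table; all stubs are clear of the cabinet top when it is at its stop
- drawer_handle (a point): middle of the drawer's bar handle: level round bar 11 mm thick, 100 mm long along the cabinet's y, 35 mm in front of the drawer front, 66 mm above the table; axes as the cabinet (the drawer opens along -x)
- blank0_mid (a point): stub of two-chamber aluminium box section on end: 30 x 42 mm outside, 60 mm tall, 3 mm walls, hollow, 0.08 kg; point at its centre, half-way up. z up, x across its 30 mm thickness (normal to the broad faces), y along the 42 mm. Starts in the drawer with x along the drawer front, 25 mm or more free at its broad faces; may be absent (None)
- blank1_mid (a point): stub of two-chamber aluminium box section on end: 30 x 42 mm outside, 60 mm tall, 3 mm walls, hollow, 0.08 kg; point at its centre, half-way up. z up, x across its 30 mm thickness (normal to the broad faces), y along the 42 mm. Starts in the drawer with x along the drawer front, 25 mm or more free at its broad faces; may be absent (None)
- blank2_mid (a point): stub of two-chamber aluminium box section on end: 30 x 42 mm outside, 60 mm tall, 3 mm walls, hollow, 0.08 kg; point at its centre, half-way up. z up, x across its 30 mm thickness (normal to the broad faces), y along the 42 mm. Starts in the drawer with x along the drawer front, 25 mm or more free at its broad faces; may be absent (None)
- blank3_mid (a point): stub of two-chamber aluminium box section on end: 30 x 42 mm outside, 60 mm tall, 3 mm walls, hollow, 0.08 kg; point at its centre, half-way up. z up, x across its 30 mm thickness (normal to the broad faces), y along the 42 mm. Starts in the drawer with x along the drawer front, 25 mm or more free at its broad faces; may be absent (None)
- oil: bystander: white plastic oil bottle, 60 mm across, 150 mm tall; origin at its foot
- spanner: bystander: steel spanner 170 mm long lying flat along its x; origin at the middle of its underside
- tape: bystander: yellow tape measure 62 x 34 x 58 mm, standing; origin under its centre
- bitcase: bystander: black drill-bit case 70 x 120 x 28 mm; origin under its centre
- brushcup: bystander: steel cup with brushes, 72 mm across, 145 mm tall over all; origin at its foot
- tin: bystander: small steel tin on the back of the cabinet's top, 60 mm across, 50 mm tall; origin at its foot
- square: bystander: engineer's square lying flat, stock 110 x 18 x 12 mm, blade 140 mm; origin under the middle of the stock
Not all that is in view belongs to the job. Several things have the shape of the crank_mat; the one meant has the colours described above.

How it is judged (in metres and radians):
On the way, in this order (a step that is already met when the one before it is completed fails the run):
1. the drawer is pulled out to its stop (value of joint stock_drawer above 0.118 m), for 0.2 s.
2. every stub stands on end between fence and jaw, broad faces to them (x of blank0_mid in the frame of fixture between -0.098 and -0.056 m and y of blank0_mid in the frame of fixture between -0.092 and 0.092 m and z of blank0_mid in the frame of fixture between 0.041 and 0.051 m and angle between each of blank0_mid, blank1_mid, blank2_mid, blank3_mid's own z axis and vertical below 0.12 rad and angle between the x axis of each of blank0_mid, blank1_mid, blank2_mid, blank3_mid and the x axis of fixture, either way round below 0.3 rad and x of blank1_mid in the frame of fixture between -0.098 and -0.056 m and y of blank1_mid in the frame of fixture between -0.092 and 0.092 m and z of blank1_mid in the frame of fixture between 0.041 and 0.051 m and x of blank2_mid in the frame of fixture between -0.098 and -0.056 m and y of blank2_mid in the frame of fixture between -0.092 and 0.092 m and z of blank2_mid in the frame of fixture between 0.041 and 0.051 m and x of blank3_mid in the frame of fixture between -0.098 and -0.056 m and y of blank3_mid in the frame of fixture between -0.092 and 0.092 m and z of blank3_mid in the frame of fixture between 0.041 and 0.051 m), for 0.2 s.
3. with the crank seated on the square shaft, the jaw presses on every stub (all of step 2 and horizontal distance between crank_hub and shaft_top below 0.006 m and z of crank_hub in the frame of fixture below 0.095 m and angle between crank_hub's own z axis and vertical below 0.15 rad and contact force between each of blank0, blank1, blank2, blank3 and clamp_jaw above 1.5 N), for 0.2 s.
At the end, for the whole second after the job is handed in: every stub upright on the bed (0.12 rad), square to fence and jaw (0.3 rad), centre within 92 mm of the row's middle, pressed by the jaw with over 1.5 N; crank at rest, upright on the mat, hub axis within 60 mm of its centre along each side; drawer shut to 8 mm (all of step 2 and contact force between each of blank0, blank1, blank2, blank3 and clamp_jaw above 1.5 N and x of crank_hub in the frame of crank_mat between -0.06 and 0.06 m and y of crank_hub in the frame of crank_mat between -0.06 and 0.06 m and z of crank_hub in the frame of crank_mat between 0.018 and 0.032 m and angle between crank_hub's own z axis and vertical below 0.1 rad and linear speed of crank below 0.02 m/s and value of joint stock_drawer below 0.008 m); the robot touches nothing.
It fails at once if one of the bystanders is pushed more than 40 mm away or knocked over (distance of any of oil, spanner, tape, bitcase, brushcup, tin, square from where it was at the start of the episode above 0.04 m or angle between any of oil, spanner, tape, bitcase, brushcup, tin, square's own z axis and vertical above 0.6 rad).
Of blank0, blank1, blank2, blank3 only 2 to 4 are there at a start; the rules pass over those that are not, and their reading is None.
At some moment in a run one of crank may be knocked a few centimetres aside while the robot is not near it.
It also fails if it takes over 210 s, if anything falls off the work surface, if the arm or the gripper's body presses on something with over 40 N, if the wrist force passes 120 N, or if a joint passes its speed limit or range.

## Working session

There is one attempt and no reset: what is moved stays moved. The work goes in short steps, Python scripts to look and compute and a tool call to move; the robot and the scene stay as the last step left them, time stands still between calls to the robot, and variables do not carry over. Pictures are saved under pics/ and viewed, at most 14 in all, crops included, and the job is handed in when it is done.

Besides the shell and the picture viewer there is one more tool, called after "Call:" in YAML: its name, and indented under it one key for each argument. jog_arm: Moves the arm, as the interface text tells. Shifts and turns lie within -1 to 1; 1 stands for 0.15 m of shift or pi/2 rad of turn. Its arguments: {"type":"object","properties":{"commands":{"type":"string"},"newtons":{"type":"number"}},"required":["commands"]}

```bash
ls; mkdir -p pics; python3 - <<'E'
from rig import bot, read_camera
import cv2,numpy as np,pickle
for n in ("scene","side","wrist"):
    c=read_camera(n); pickle.dump(c,open(f"{n}0.pkl","wb"))
    cv2.imwrite(f"pics/{n}0.png",c["image"][:,:,::-1])
    print(n,c["intrinsics"].tolist(),np.round(c["origin"],1),np.round(c["rotation"],3).tolist(),[k for k in c])
print(bot.get_state())
E
```

```text
pics
scene [[549.3467141055283, 0.0, 314.0699493498027], [0.0, 549.3467141055283, 242.63326775067787], [0.0, 0.0, 1.0]] [1196.8 -584.4 1284.2] [0.635, -0.005, 0.943] ['image', 'intrinsics', 'origin', 'rotation']
side [[535.7531161398886, 0.0, 314.1388169985607], [0.0, 535.7531161398886, 231.32307743067238], [0.0, 0.0, 1.0]] [ -2.3 944.3 761.3] [1.017, -0.011, -2.689] ['image', 'intrinsics', 'origin', 'rotation']
wrist [[371.64829954431775, 0.0, 326.2447354656135], [0.0, 371.64829954431775, 236.15246787178998], [0.0, 0.0, 1.0]] [ 245.3 -469.7  372.6] [-0.333, 0.001, -1.247] ['image', 'intrinsics', 'origin', 'rotation']
{'clock': 0.15, 'qpos': array([-1.31729106e+00,  5.26845634e-02,  1.40142610e+00,  5.57072585e-07,
        1.68862302e+00, -7.03084287e-02]), 'qd': array([-1.21022504e-03, -3.70269592e-03, -3.32397163e-03, -7.09341786e-05,
       -3.44576612e-04,  1.57705029e-03]), 'tau': array([ 2.52392283e-04, -3.81951714e+01, -3.60424805e+01, -4.70140185e-05,
        4.62840355e-03, -8.40347951e-06]), 'eef_pos': array([ 166.99999259, -497.46015063,  191.90288941]), 'tool_rot': array([-3.14045449e+00, -8.07094181e-05,  3.23813711e-01]), 'wrist_force': array([0.11105018, 0.52046221, 0.40404556]), 'moment': array([ 0.01894852,  0.00912396, -0.03047326]), 'finger_force': 0.0, 'opening': 0.9962411483432452}
```

View pics/scene0.png

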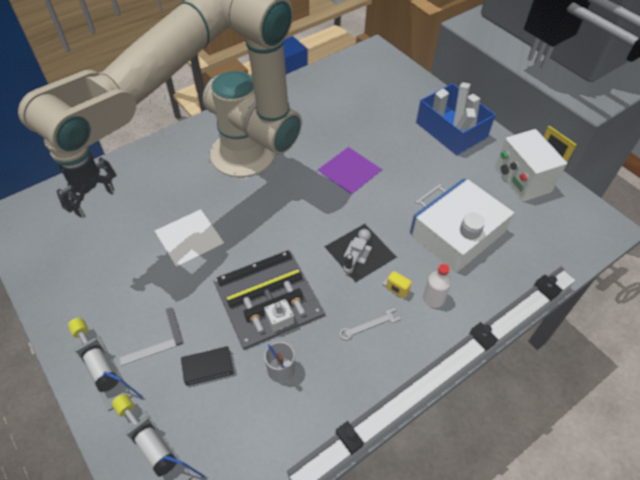

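View pics/side0.png

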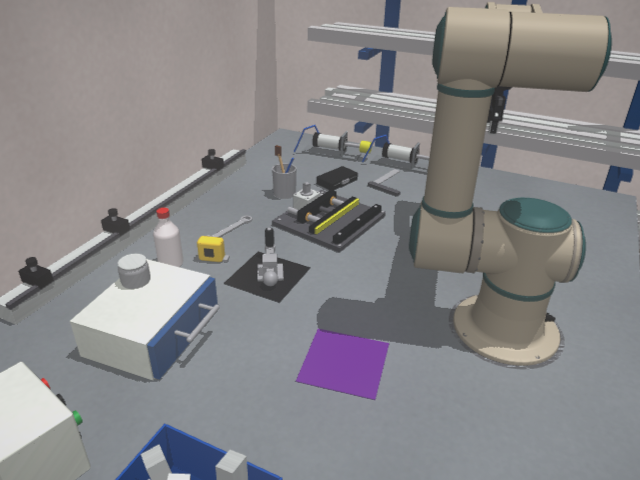

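The scene view shows these candidates:
- **Black objects:** the black mat with the crank is at scene (360,252). The white mat (188,237) and purple mat (350,170) are decoys.
- **White boxes:** the cabinet with the blue drawer front and handle is at (462,222). The white control box (532,163) and the blue bin of off-job blocks (455,115) are decoys.
- **Fixture:** at (270,298).

I choose the black mat, the handled cabinet and the fixture, and check them in one close crop per view.

```bash
cat > h.py <<'E'
from rig import bot, read_camera
import cv2,numpy as np,pickle
from scipy.spatial.transform import Rotation as R
def ray(c,uv):
    K=np.array(c["intrinsics"]); x=(uv[0]-K[0,2])/K[0,0]; y=(uv[1]-K[1,2])/K[1,1]
    if c.get("fish"):
        r=np.hypot(x,y); s=np.sin(r)/r if r>1e-9 else 1; d=np.array([x*s,-y*s,-np.cos(r)])
    else: d=np.array([x,-y,-1.])
    return np.array(c["origin"]),R.from_euler('xyz',c["rotation"]).apply(d)
def onz(c,uv,z):
    o,d=ray(c,uv); return o+d*(z-o[2])/d[2]
def proj(c,p):
    q=R.from_euler('xyz',c["rotation"]).inv().apply(np.array(p,float)-c["origin"])
    K=np.array(c["intrinsics"]); x,y,z=q[0],-q[1],-q[2]
    if c.get("fish"):
        r=np.hypot(x,y); t=np.arctan2(r,z); x,y=x/r*t,y/r*t
    else: x,y=x/z,y/z
    return np.array([x*K[0,0]+K[0,2],y*K[1,1]+K[1,2]])
def cam(n,f=None):
    c=pickle.load(open(f,"rb")) if f else read_camera(n)
    c=dict(c); c["fish"]=n=="wrist"; return c
def tri(c1,u1,c2,u2):
    o1,d1=ray(c1,u1);o2,d2=ray(c2,u2)
    s=np.linalg.lstsq(np.c_[d1,-d2],o2-o1,rcond=None)[0]
    a,b=o1+d1*s[0],o2+d2*s[1]; return (a+b)/2,np.linalg.norm(a-b)
def crop(c,x0,y0,x1,y1,k,f):
    cv2.imwrite("pics/"+f,cv2.resize(c["image"][y0:y1,x0:x1,::-1],None,fx=k,fy=k,interpolation=cv2.INTER_CUBIC))
E
python3 - <<'E'
from h import *
crop(cam("scene","scene0.pkl"),205,170,525,370,2.5,"s1.png")
crop(cam("side","side0.pkl"),70,170,390,390,2.5,"d1.png")
E
```

```text
(no output)
```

View pics/s1.png

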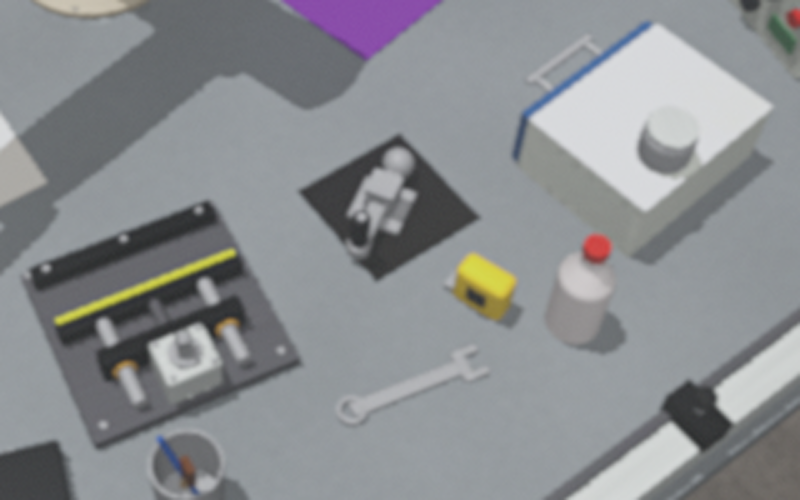

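View pics/d1.png

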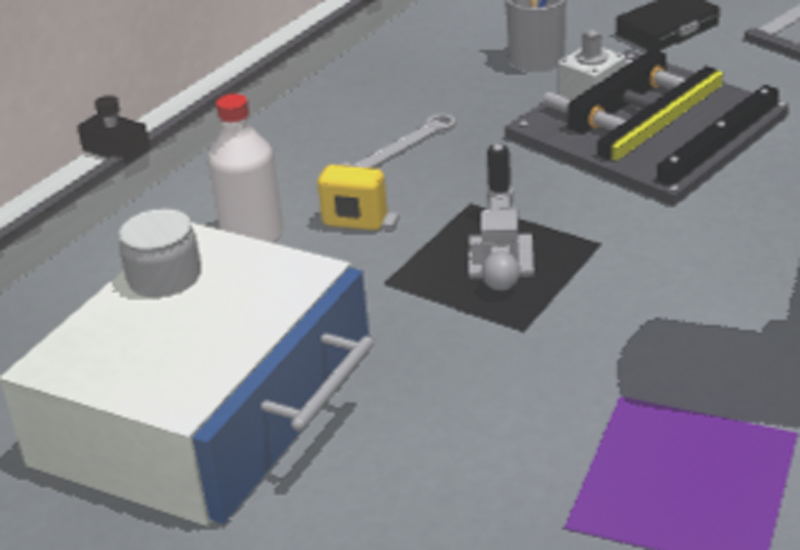

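Both crops confirm the choice. The fixture has its fence and yellow pad, the crank stands on the black mat, and the blue-fronted drawer has the bar handle (scene crop 530,80 to 590,40). Next I turn these pixels into positions.

```bash
python3 - <<'E'
from h import *
s=cam("scene","scene0.pkl");d=cam("side","side0.pkl")
S=lambda x,y:(x/2.5+205,y/2.5+170)
D=lambda x,y:(x/2.5+70,y/2.5+170)
np.set_printoptions(precision=1,suppress=True)
def fit(n,A,z,c,f):
    P=[onz(c,f(*a),z)[:2] for a in A]; print(n,[p for p in P],"mean",np.mean(P,0))
fit("fix S",[(24,274),(212,203),(300,360),(98,440)],16,s,S)
fit("fix D",[(787,106),(672,192),(508,130)],16,d,D)
fit("yellow S far edge",[(57,318),(235,251)],36,s,S)
fit("yellow D ",[(723,72),(612,150)],36,d,D)
fit("shaft base S",[(188,351)],62,s,S); 
print("shafttop",tri(s,S(185,338),d,D(591,37)))
fit("cab S",[(529,115),(652,25),(772,106),(645,208)],90,s,S)
fit("cab D",[(195,432),(350,265),(190,225),(5,378)],90,d,D)
print("handle",tri(s,S(533,79),d,D(298,421)),tri(s,S(588,42),d,D(367,343)))
fit("mat S",[(300,191),(400,134),(479,215),(378,279)],2,s,S)
fit("mat D",[(386,283),(524,330),(601,243),(470,204)],2,d,D)
print("ball",tri(s,S(398,161),d,D(500,270)))
print("grip",tri(s,S(358,230),d,D(498,168)))
print("hubtop",tri(s,S(384,183),d,D(500,222)))
fit("tape S",[(488,272)],58,s,S); fit("bottle cap",[(597,247)],150,s,S);fit("tin",[(672,130)],140,s,S);fit("cup",[(185,460)],90,s,S)
E
```

```text
fix S [array([ 386.9, -323.8]), array([ 428.5, -103.5]), array([ 648.8, -143.1]), array([ 602.9, -362.5])] mean [ 516.8 -233.2]
fix D [array([ 383.4, -323.4]), array([ 428.3, -103.8]), array([ 636.5, -135.3])] mean [ 482.7 -187.5]
yellow S far edge [array([ 467.7, -327.3]), array([ 508.1, -127.1])] mean [ 487.9 -227.2]
yellow D  [array([ 464.8, -330.5]), array([ 503.7, -119.9])] mean [ 484.3 -225.2]
shaft base S [array([ 593.9, -244.9])] mean [ 593.9 -244.9]
shafttop (array([ 592.5, -246.8,   88.6]), np.float64(1.2176681986401405))
cab S [array([581.3, 225.5]), array([564.3, 436.4]), array([732. , 457.2]), array([748.8, 239.4])] mean [656.6 339.6]
cab D [array([563.4, 436.8]), array([581.4, 223.8]), array([739.5, 238.2]), array([727.5, 455.1])] mean [653.  338.4]
handle (array([530.5, 327.8,  28. ]), np.float64(54.306249412771415)) (array([524.6, 328.8, 102.2]), np.float64(56.15695239534415))
mat S [array([465.4,  -6.2]), array([467.7, 140.6]), array([611.9, 139.3]), array([611.9,  -8. ])] mean [539.2  66.4]
mat D [array([611.9, 137.4]), array([464.3, 139.7]), array([461.8,  -9.7]), array([610.2, -10.6])] mean [537.   64.2]
ball (array([510.8, 100. ,  26.1]), np.float64(0.13211455677365955))
grip (array([574.9, -10.3,  55.6]), np.float64(0.7704391591860517))
hubtop (array([535.4,  57.1,  44.9]), np.float64(1.3441096289084224))
tape S [array([698.8,  66.8])] mean [698.8  66.8]
bottle cap [array([777.3, 125.2])] mean [777.3 125.2]
tin [array([711.6, 301.5])] mean [711.6 301.5]
cup [array([ 702.9, -320.1])] mean [ 702.9 -320.1]
```

```bash
cat >> h.py <<'E'
def plan(*T):
    """targets (x,y,z,yaw): all from present pose, or chained call by call"""
    s=bot.get_state(); p=np.array(s["eef_pos"]); r=R.from_euler('xyz',s["tool_rot"])
    for x,y,z,yaw in T:
        t=R.from_euler('xyz',[np.pi,0,yaw]); w=(r.inv()*t).as_rotvec()/(np.pi/2); v=r.inv().apply(np.array([x,y,z])-p)/150
        print(np.round(w,3),np.round(v,3),"rows>=%d"%np.ceil(max(np.linalg.norm(v)*150/62.5,np.linalg.norm(w)*90/10.7)))
        p=np.array([x,y,z],float); r=t
FX=np.array([535.5,-235.]);FY=-0.185
def fix(x,y): c,s=np.cos(FY),np.sin(FY); return FX+[c*x-s*y,s*x+c*y]
E
python3 - <<'E'
from h import *
s=cam("scene","scene0.pkl");d=cam("side","side0.pkl")
S=lambda x,y:(x/2.5+205,y/2.5+170)
D=lambda x,y:(x/2.5+70,y/2.5+170)
print("handle",tri(s,S(533,79),d,D(367,343)),tri(s,S(588,42),d,D(298,421)))
print("cup rim",tri(s,S(186,462),d,D(537,2)),onz(d,D(537,60),0))
plan((330,-200,200,1.2),(430,-60,200,1.65),(500,80,200,1.65),(515,220,200,1.65),(519,330,150,1.65))
E
```

```text
handle (array([530.16074396, 280.2895243 ,  66.89090189]), np.float64(4.237628435336351)) (array([525.13499818, 375.14808851,  64.82936142]), np.float64(2.1889555085418317))
cup rim (array([ 699.69032372, -318.13142305,   78.0649065 ]), np.float64(1.2608380169250548)) [ 701.12469547 -319.16286655    0.        ]
[-0.001 -0.    -0.558] [ 1.661 -1.534 -0.052] rows>=6
[ 0.     0.    -0.286] [1.111 0.283 0.   ] rows>=3
[0. 0. 0.] [0.893 0.539 0.   ] rows>=3
[0. 0. 0.] [0.922 0.174 0.   ] rows>=3
[0. 0. 0.] [0.729 0.085 0.333] rows>=2
```

Call:
jog_arm:
  commands: "0 0 -0.558 0.99 -0.92 -0.05 30;0 0 -0.558 0.99 -0.92 -0.05 30;0 0 -0.558 0.99 -0.92 -0.05 30;0 0 -0.558 0.99 -0.92 -0.05 30;0 0 -0.558 0.99 -0.92 -0.05 30;0 0 -0.558 0.99 -0.92 -0.05 30"

```text
clock: 0.9
eef_pos: [264.0, -319.4, 199.9]
tool_rot: [-3.141, 0.0, 1.2]
wrist_force: [0.1, -0.2, 0.5]
opening: 0.298
finger_force: 0.0
```

```bash
python3 - <<'E'
from h import *
print(bot.get_state()["tool_rot"])
plan((375,-185,200,1.65),(475,-50,200,1.65),(500,90,200,1.65),(515,225,200,1.65),(522.6,327.7,150,1.65),(522.6,327.7,47,1.65))
E
```

```text
[-3.14148763e+00  7.92817003e-07  1.19961084e+00]
[-0.    -0.    -0.287] [ 1.103e+00  3.650e-01 -1.000e-03] rows>=3
[0. 0. 0.] [0.844 0.736 0.   ] rows>=3
[0. 0. 0.] [0.917 0.24  0.   ] rows>=3
[0. 0. 0.] [0.889 0.171 0.   ] rows>=3
[0. 0. 0.] [0.679 0.105 0.333] rows>=2
[0. 0. 0.] [ 0.    -0.     0.687] rows>=2
```

Call:
jog_arm:
  commands: "0 0 -0.287 1 0.33 0 36;0 0 -0.287 1 0.33 0 36;0 0 -0.287 1 0.33 0 36;0 0 -0.287 1 0.33 0 36"

```text
clock: 1.4
eef_pos: [365.1, -196.5, 199.7]
tool_rot: [-3.141, -0.0, 1.652]
wrist_force: [-0.7, -0.4, 0.5]
opening: 0.359
finger_force: 0.0
```

Call:
jog_arm:
  commands: "0 0 0 0.95 0.77 0 36;0 0 0 0.95 0.77 0 36;0 0 0 0.95 0.77 0 36"

```text
clock: 1.78
eef_pos: [468.8, -46.1, 199.9]
tool_rot: [3.142, 0.001, 1.646]
wrist_force: [1.4, -0.3, 0.2]
opening: 0.36
finger_force: 0.0
```

Call:
jog_arm:
  commands: "0 0 0 0.92 0.24 0 36;0 0 0 0.92 0.24 0 36;0 0 0 0.92 0.24 0 36"

```text
clock: 2.15
eef_pos: [493.0, 95.7, 199.5]
tool_rot: [-3.141, 0.0, 1.651]
wrist_force: [0.7, 0.3, 0.2]
opening: 0.362
finger_force: 0.0
```

Call:
jog_arm:
  commands: "0 0 0 0.89 0.17 0 36;0 0 0 0.89 0.17 0 36;0 0 0 0.89 0.17 0 36"

```text
clock: 2.52
eef_pos: [507.7, 230.4, 199.2]
tool_rot: [-3.14, 0.0, 1.651]
wrist_force: [-0.4, -1.1, -0.8]
opening: 0.359
finger_force: 0.0
```

```bash
python3 - <<'E'
from h import *
plan((523.6,327.7,150,1.65),(523.6,327.7,47,1.65))
E
```

```text
[-0.001  0.     0.001] [0.638 0.158 0.328] rows>=2
[0. 0. 0.] [ 0.    -0.     0.687] rows>=2
```

Call:
jog_arm:
  commands: "0 0 0 0.638 0.158 0.328 36;0 0 0 0.638 0.158 0.328 36;0 0 0 0.638 0.158 0.328 36;0 0 0 0.638 0.158 0.6 36;0 0 0 0.638 0.158 0.8 36;0 0 0 0.638 0.158 1 36;0 0 0 0.638 0.158 1 36"

```text
clock: 3.4
eef_pos: [523.1, 323.4, 48.1]
tool_rot: [-3.138, 0.003, 1.648]
wrist_force: [-0.6, -0.2, 1.3]
opening: 0.361
finger_force: 0.0
```

Call:
jog_arm:
  commands: "0 0 0 0 0 0 0;0 0 0 0 0 0 0;0 0 0 0 0 0 0;0 0 0 0 0 0 0"
  newtons: 25

```text
clock: 3.9
eef_pos: [523.7, 326.5, 50.5]
tool_rot: [3.141, -0.0, 1.651]
wrist_force: [-0.7, 0.8, -1.3]
opening: 0.002
finger_force: 0.0
```

```bash
python3 - <<'E'
from h import *
a=cam("side");b=cam("scene")
i1=cv2.resize(a["image"][240:400,90:310],None,fx=2,fy=2);i2=cv2.resize(b["image"][150:310,340:540],None,fx=1.75,fy=2)
cv2.imwrite("pics/h2.png",np.hstack([i1,i2])[:,:,::-1])
E
```

```text
(no output)
```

View pics/h2.png

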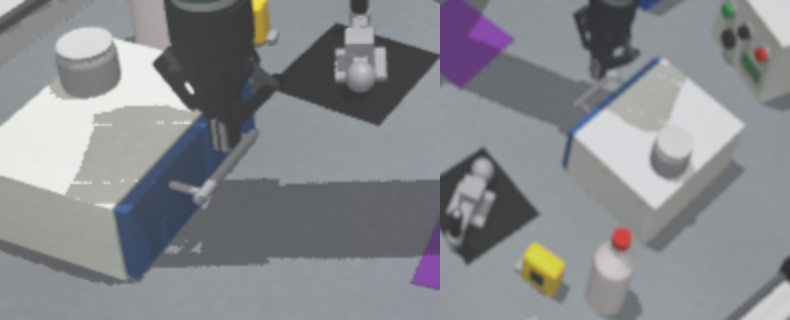

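The fingers shut beside the bar. In both halves of the picture the bar (left half, 200,195 to 255,135) lies slightly off the fingertips, so I recheck its x.

```bash
python3 - <<'E'
from h import *
s=cam("scene","scene0.pkl");d=cam("side","side0.pkl")
S=lambda x,y:(x/2.5+205,y/2.5+170)
D=lambda x,y:(x/2.5+70,y/2.5+170)
for c,f,P in((s,S,[(533,79),(588,42)]),(d,D,[(298,421),(367,343)])):
    for p in P: print(onz(c,f(*p),66))
st=bot.get_state(); print(st["eef_pos"])
a=cam("side"); 
for z in(50,66): print((proj(a,[523.7,326.5,z])-[90,240])*2)
# wrist view
w=cam("wrist"); q=proj(w,[523.7,326.5,50]); print(q, [proj(w,[*p,66]) for p in ((532,278),(524,377))])
x,y=q.astype(int); crop(w,max(0,x-130),max(0,y-100),x+130,min(480,y+100),3,"w3.png"); print(max(0,x-130),max(0,y-100))
E
```

```text
[531.32946111 282.24618009  66.        ]
[526.58376178 374.97552304  66.        ]
[523.34501055 375.47955462  66.        ]
[529.15961695 278.14723445  66.        ]
[523.57604852 326.51153819  50.16736826]
[230.9878345  177.56782336]
[229.40122933 165.04155245]
[329.50515835 276.38670183] [array([337.11376832, 366.56687101]), array([339.76952238, 190.46027405])]
199 176
```

View pics/w3.png

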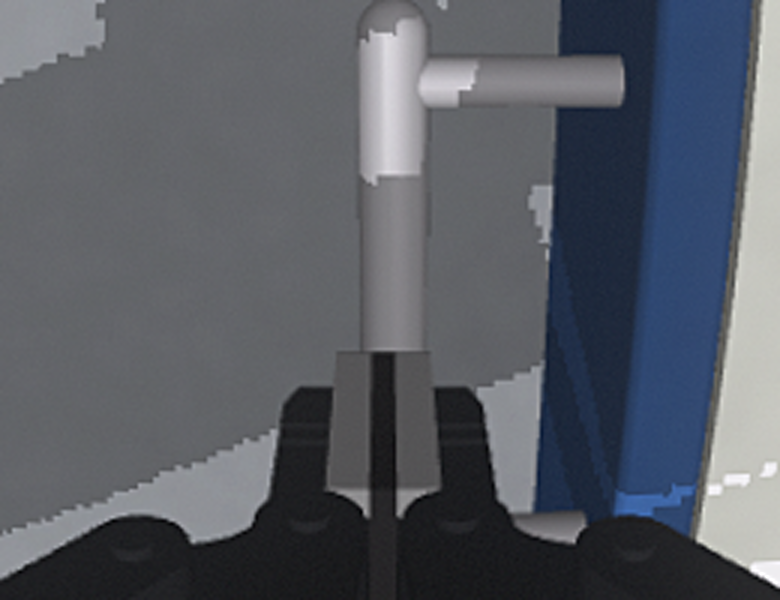

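```bash
python3 - <<'E'
from h import *
s=cam("scene","scene0.pkl");d=cam("side","side0.pkl");w=cam("wrist")
print(tri(s,(434,188),d,(202.5,314)))
for z in (50,60,70,80): print(z,(proj(w,[523.7,326.5,z])-[199,176])*3,(proj(d,[523.7,326.5,z])-[90,240])*2)
a=cam("side");b=cam("scene")
x,y=proj(a,[523.7,326.5,66]).astype(int);i1=cv2.resize(a["image"][y-40:y+40,x-40:x+40],None,fx=5,fy=5)
x,y=proj(b,[523.7,326.5,66]).astype(int);i2=cv2.resize(b["image"][y-40:y+40,x-40:x+40],None,fx=5,fy=5)
cv2.imwrite("pics/h4.png",np.hstack([i1,i2])[:,:,::-1])
E
```

```text
(array([528.22074848, 333.77536048,  90.38893616]), np.float64(12.214509509793855))
50 [391.62330641 301.23118954] [230.9878345  177.56782336]
60 [392.06161874 326.19597085] [229.99922923 169.76277042]
70 [392.53996421 353.61172095] [229.00052682 161.87800038]
80 [393.06337744 383.81941493] [227.99157178 153.91228567]
```

View pics/h4.png

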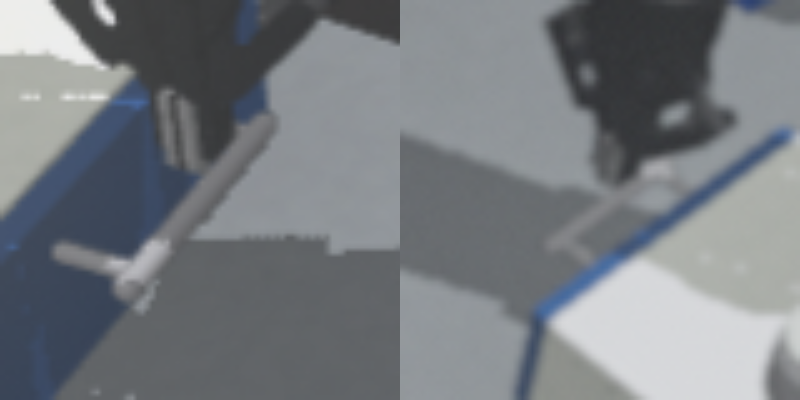

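The shut fingertips sit just above the bar, at about z 70–75 by the images, although the TCP reads 50. I'll reopen, go lower and grip again.

Call:
jog_arm:
  commands: "0 0 0 0 0 0 36;0 0 0 0 0 0 36;0 0 0 0 0 0 36;0 0 0 0 0 0.07 36;0 0 0 0 0 0.14 36;0 0 0 0 0 0.14 36"

```text
clock: 5.0
eef_pos: [522.6, 325.8, 27.0]
tool_rot: [-3.139, 0.001, 1.651]
wrist_force: [-0.3, 0.3, 0.5]
opening: 0.359
finger_force: 0.0
```

Call:
jog_arm:
  commands: "0 0 0 0 0 0 0;0 0 0 0 0 0 0;0 0 0 0 0 0 0;0 0 0 0 0 0 0"
  newtons: 25

```text
clock: 5.5
eef_pos: [523.8, 326.4, 29.3]
tool_rot: [3.141, -0.0, 1.651]
wrist_force: [0.8, 0.0, 0.4]
opening: 0.09
finger_force: 22.9
```

Call:
jog_arm:
  commands: "0 0 0 0 -0.15 0 0;0 0 0 0 -0.3 0 0;0 0 0 0 -0.45 0 0;0 0 0 0 -0.6 0 0;0 0 0 0 -0.75 0 0;0 0 0 0 -0.83 0 0;0 0 0 0 -0.85 0 0;0 0 0 0 -0.85 0 0"

```text
clock: 6.5
eef_pos: [399.2, 316.9, 32.5]
tool_rot: [3.134, -0.002, 1.651]
wrist_force: [4.0, -3.4, 12.5]
opening: -0.001
finger_force: 6.2
```

Call:
jog_arm:
  commands: "0 0 0 0 0 0 36;0 0 0 0 0 0 36;0 0 0 0 0 -0.3 36;0 0 0 0 0 -0.6 36;0 0 0 0 0 -0.9 36;0 0 0 0 0 -1 36;0 0 0 0 0 -1 36"

```text
clock: 7.38
eef_pos: [396.6, 316.4, 179.3]
tool_rot: [3.141, -0.001, 1.651]
wrist_force: [0.8, -0.6, -0.7]
opening: 0.36
finger_force: 0.0
```

Call:
jog_arm:
  commands: "0 0 0 -0.9 0 -0.2 70;0 0 0 -0.9 0 -0.2 70;0 0 0 -0.9 0 -0.2 70;0 0 0 -0.9 0 -0.2 70"

```text
clock: 7.88
eef_pos: [407.0, 181.2, 207.5]
tool_rot: [-3.14, 0.0, 1.65]
wrist_force: [0.5, 0.5, -0.2]
opening: 0.699
finger_force: 0.0
```

```bash
python3 - <<'E'
from h import *
a=cam("side");b=cam("scene")
for n,c in(("sideA",a),("sceneA",b)): pickle.dump(c,open(n+".pkl","wb"))
i1=cv2.resize(a["image"][210:430,90:310],None,fx=1.8,fy=1.8,interpolation=2);i2=cv2.resize(b["image"][120:320,340:540],i1.shape[1::-1],interpolation=2)
cv2.imwrite("pics/h5.png",np.hstack([i1,i2])[:,:,::-1])
E
```

```text
(no output)
```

View pics/h5.png

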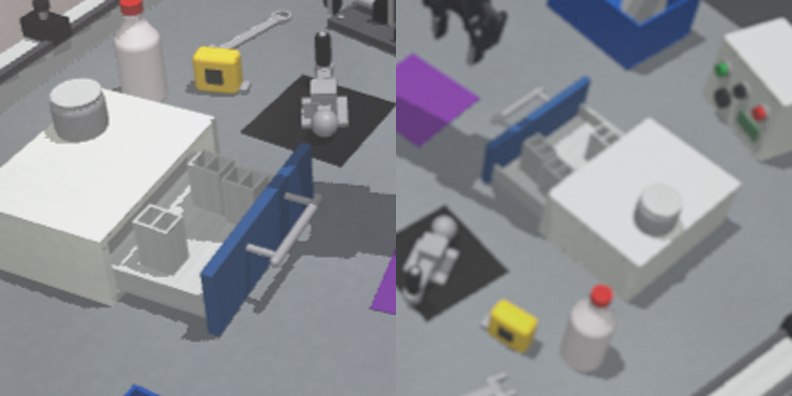

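The drawer is out with three stubs visible, at left-half (160,235), (210,185) and (245,195). Next: check the travel and get a precise wrist view of the stub tops.

```bash
python3 - <<'E'
from h import *
a=cam("side","sideA.pkl")
for p in((275,258),(315,207)): print(onz(a,(p[0]/1.8+90,p[1]/1.8+210),66))
w=cam("wrist"); pickle.dump(w,open("wA.pkl","wb")); print(w["origin"],w["rotation"])
for p in((405,320,76),(500,230,76),(570,340,76),(480,430,76)): print(p,proj(w,p))
q=[proj(w,p) for p in((405,320,76),(500,230,76),(570,340,76),(480,430,76))]
lo=np.maximum(np.min(q,0)-10,0).astype(int);hi=np.minimum(np.max(q,0)+10,[640,480]).astype(int)
k=min(800/(hi-lo)[0],600/(hi-lo)[1]);print(lo,hi,k)
crop(w,*lo,*hi,k,"w6.png")
E
```

```text
[413.79182353 363.77955319  66.        ]
[416.35810627 280.60011889  66.        ]
[398.78311698 267.591407   388.37006776] [-0.33370682  0.0029301   0.08154612]
(405, 320, 76) [340.16625533  51.21618385]
(500, 230, 76) [439.64279428 168.35227557]
(570, 340, 76) [523.89107425  61.12053704]
(480, 430, 76) [436.23726626 -51.76837595]
[330   0] [533 178] 3.3707865168539324
```

View pics/w6.png

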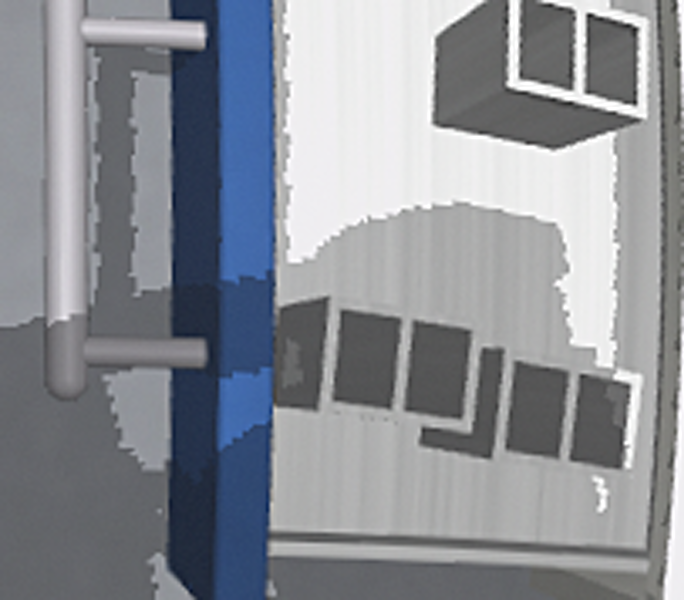

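```bash
python3 - <<'E'
from h import *
w=cam("wrist","wA.pkl"); k=3.3707865
W=lambda x,y:(330+x/k,y/k)
f=lambda z,*P:[print(np.round(onz(w,W(*p),z)[:2],1)) for p in P]
print("bar");f(66,(67,30),(67,300))
print("cab front edge");f(90,(665,100),(672,300),(655,470))
print("drawer front top back edge/front edge");f(90,(273,100),(270,500),(215,300))
print("s2");f(76,(336,305),(478,325),(467,430),(328,410))
print("s3");f(76,(508,357),(640,374),(630,468),(500,455))
print("s1");f(76,(508,86),(642,122),(648,20),(515,0))
E
```

```text
bar
[410.3 361. ]
[416.2 289.3]
cab front edge
[563.8 366.6]
[570.5 313.2]
[571.6 267.9]
drawer front top back edge/front edge
[459.3 342.9]
[468.  245.2]
[449.6 291.7]
s2
[482.8 295.9]
[521.4 297.1]
[521.8 269.3]
[483.6 268.9]
s3
[530.9 290.2]
[570.9 293.1]
[571.7 267.1]
[532.  264.2]
s1
[524.3 363. ]
[564.6 362.9]
[565.1 393.4]
[525.  388.1]
```

The handle line shows only about 113 mm of travel, so the grip slipped before the stop. I'll straddle the bar again, lower, and hook it out.

```bash
python3 - <<'E'
from h import *
plan((408.5,325,172,1.65),(408.5,325,25,1.65))
E
```

```text
[-0.001  0.     0.002] [0.946 0.089 0.238] rows>=3
[0. 0. 0.] [ 0.   -0.    0.98] rows>=3
```

Call:
jog_arm:
  commands: "0 0 0 0.946 0.089 0.238 38;0 0 0 0.946 0.089 0.238 38;0 0 0 0.946 0.089 0.238 38;0 0 0 0.946 0.089 0.238 38;0 0 0 0.946 0.089 0.238 38"

```text
clock: 8.65
eef_pos: [409.0, 324.0, 173.2]
tool_rot: [-3.141, 0.001, 1.652]
wrist_force: [0.0, -0.5, 0.4]
opening: 0.379
finger_force: 0.0
```

Call:
jog_arm:
  commands: "0 0 0 0 0 0.3 38;0 0 0 0 0 0.6 38;0 0 0 0 0 0.8 38;0 0 0 0 0 1 38;0 0 0 0 0 1 38"

```text
clock: 9.28
eef_pos: [408.2, 322.4, 21.6]
tool_rot: [-3.138, 0.002, 1.65]
wrist_force: [-0.1, -0.5, -0.1]
opening: 0.381
finger_force: 0.0
```

Call:
jog_arm:
  commands: "0 0 0 0 -0.05 0 38;0 0 0 0 -0.1 0 38;0 0 0 0 -0.12 0 38;0 0 0 0 -0.12 0 38"

```text
clock: 9.78
eef_pos: [391.1, 322.9, 23.8]
tool_rot: [3.141, -0.0, 1.652]
wrist_force: [0.1, -0.6, 0.6]
opening: 0.384
finger_force: 0.0
```

Call:
jog_arm:
  commands: "0 0 0 0 -0.03 0 38;0 0 0 0 -0.06 0 38;0 0 0 0 -0.08 0 38;0 0 0 0 -0.08 0 38"

```text
clock: 10.28
eef_pos: [388.9, 322.8, 24.0]
tool_rot: [3.119, -0.004, 1.649]
wrist_force: [48.4, 10.2, -28.6]
opening: 0.381
finger_force: 24.0
```

```bash
python3 - <<'E'
from h import *
w=cam("wrist"); st=bot.get_state(); print(st["eef_pos"],st["wrist_force"])
q=proj(w,[410,325,66]); print(q, proj(w,[413,375,66]))
x,y=q.astype(int); x0,y0=max(0,x-130),max(0,y-110); print(x0,y0); crop(w,x0,y0,x0+260,y0+195,3,"w7.png"); pickle.dump(w,open("wB.pkl","wb"))
E
```

```text
[388.89854422 322.77974944  23.99835314] [ 48.88650268   9.39877077 -28.86899684]
[380.29167277 314.8926503 ] [404.17102137 204.46350889]
250 204
```

View pics/w7.png

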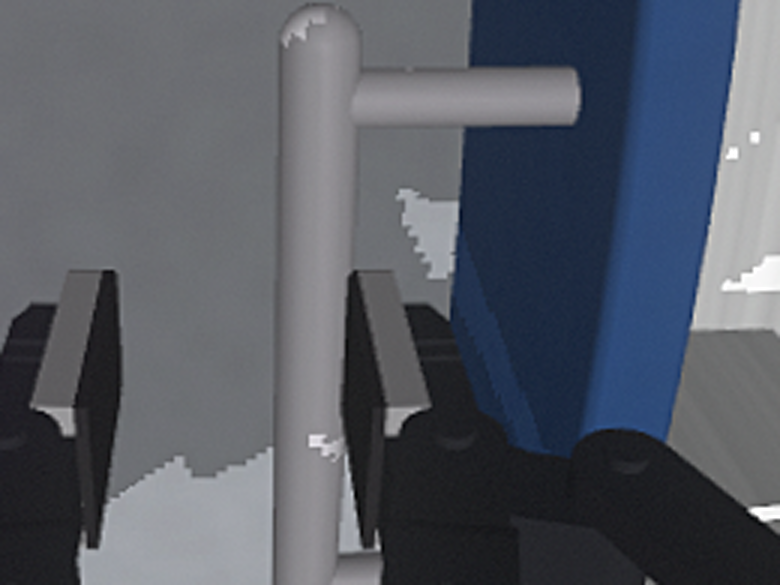

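Call:
jog_arm:
  commands: "0 0 0 0 0.08 0 38;0 0 0 0 0.08 -0.3 38;0 0 0 0 0.08 -0.7 38;0 0 0 0 0.08 -1 38;0 0 0 0 0.08 -1 38"

```text
clock: 10.95
eef_pos: [392.6, 323.9, 177.6]
tool_rot: [3.135, -0.004, 1.651]
wrist_force: [-0.8, 0.5, -0.2]
opening: 0.38
finger_force: 0.0
```

```bash
python3 - <<'E'
from h import *
w=cam("wrist","wB.pkl")
for z in(24,34,44,54): print(z,proj(w,[388.9+16,322.8+1.5,z]))
plan((420,325,245,0.08))
E
```

```text
24 [358.97912666 275.60195758]
34 [360.96550753 283.76824211]
44 [363.13641944 292.73054472]
54 [365.51564741 302.59840445]
[ 0.001 -0.005  1.   ] [-0.005  0.185 -0.448] rows>=9
```

Call:
jog_arm:
  commands: "0 0 1 -0.005 0.185 -0.448 54;0 0 1 -0.005 0.185 -0.448 54;0 0 1 -0.005 0.185 -0.448 54;0 0 1 -0.005 0.185 -0.448 54;0 0 1 -0.005 0.185 -0.448 54;0 0 1 -0.005 0.185 -0.448 54;0 0 1 -0.005 0.185 -0.448 54;0 0 1 -0.005 0.185 -0.448 54;0 0 1 -0.005 0.185 -0.448 54;0 0 1 -0.005 0.185 -0.448 54"

```text
clock: 12.2
eef_pos: [418.5, 324.0, 238.9]
tool_rot: [3.14, 0.002, 0.081]
wrist_force: [0.6, -0.0, -1.0]
opening: 0.539
finger_force: 0.0
```

```bash
python3 - <<'E'
from h import *
st=bot.get_state(); print(st["eef_pos"],st["tool_rot"])
w=cam("wrist"); pickle.dump(w,open("wC.pkl","wb")); print(w["origin"],w["rotation"])
q=np.array([proj(w,p) for p in((440,220,76),(440,440,76),(575,230,76),(575,450,76))])
lo=np.maximum(np.min(q,0)-10,0).astype(int);hi=np.minimum(np.max(q,0)+10,[640,480]).astype(int)
k=min(800/(hi-lo)[0],600/(hi-lo)[1]);print(lo,hi,k)
crop(w,*lo,*hi,k,"w8.png")
E
```

```text
[418.51961129 323.97243775 238.89473953] [3.14028662e+00 2.44249620e-03 8.11715226e-02]
[501.31885713 332.24825077 419.56736063] [-0.33561966 -0.00209206 -1.4891861 ]
[195  20] [451 197] 3.125
```

View pics/w8.png

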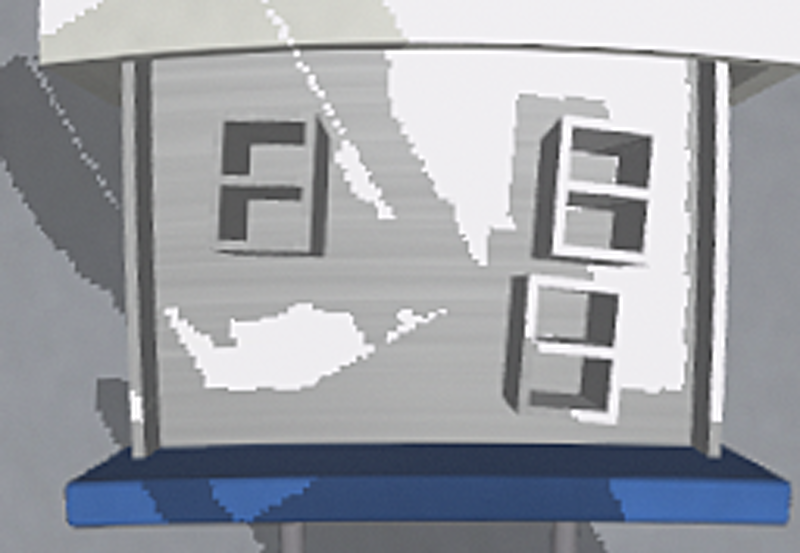

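The view shows exactly three stubs, with tops at crop (268,182), (605,190) and (570,350).

```bash
python3 - <<'E'
from h import *
w=cam("wrist","wC.pkl")
W=lambda x,y:(195+x/3.125,20+y/3.125)
for n,Q in dict(s1=[(222,114),(320,114),(312,253),(217,250)],s3=[(565,117),(655,133),(645,263),(555,252)],s2=[(528,276),(620,292),(615,420),(522,410)]).items():
    P=np.array([onz(w,W(*q),76)[:2] for q in Q]); m=P.mean(0)
    v=P[0]+P[1]-P[2]-P[3]; u=P[0]+P[3]-P[1]-P[2]
    print(n,m.round(1),"yaw",np.arctan2(v[1],v[0]).round(3),(np.arctan2(u[1],u[0])-np.pi/2).round(3),np.linalg.norm(v)/2,np.linalg.norm(u)/2)
print("front back edge",[onz(w,W(*q),90)[:2].round(1) for q in((300,480),(550,480),(130,455),(720,455))],[onz(w,W(*q),90)[:2].round(1) for q in((250,55),(600,55))])
E
```

```text
s1 [529.3 375.3] yaw 0.029 0.031 41.254777299282736 28.269450596879864
s3 [535.4 277.3] yaw 0.017 -0.024 40.11660936998386 26.891700620312527
s2 [487.  282.7] yaw 0.06 -0.033 39.22289051634377 27.863425608523286
front back edge [array([443.5, 358.6]), array([449.4, 286.9]), array([447.8, 408.8]), array([462. , 237.6])] [array([565. , 381.3]), array([573.4, 284.4])]
```

```bash
python3 - <<'E'
from h import *
plan((529.3,375.3,130,.05),(529.3,375.3,24,.05))
E
```

```text
[0.001 0.001 0.02 ] [ 0.765 -0.281  0.726] rows>=3
[0. 0. 0.] [ 0.    -0.     0.707] rows>=2
```

Call:
jog_arm:
  commands: "0 0 0.02 0.765 -0.281 0.5 48;0 0 0.02 0.765 -0.281 0.5 48;0 0 0.02 0.765 -0.281 0.726 48;0 0 0.02 0.765 -0.281 0.726 48;0 0 0.02 0.765 -0.281 0.726 48"

```text
clock: 12.88
eef_pos: [529.9, 375.6, 133.6]
tool_rot: [-3.141, -0.002, 0.05]
wrist_force: [0.4, -0.3, 0.8]
opening: 0.485
finger_force: 0.0
```

Call:
jog_arm:
  commands: "0 0 0 0 0 0.3 48;0 0 0 0 0 0.5 48;0 0 0 0 0 0.7 48;0 0 0 0 0 0.7 48;0 0 0 0 0 0.7 0;0 0 0 0 0 0.7 0;0 0 0 0 0 0.7 0;0 0 0 0 0 0.7 0"
  newtons: 30

```text
clock: 13.88
eef_pos: [531.3, 376.4, 29.9]
tool_rot: [-3.139, -0.004, 0.049]
wrist_force: [-0.6, 0.0, 6.1]
opening: 0.338
finger_force: 32.4
```

```bash
python3 - <<'E'
from h import *
for y in(60,0,-60): print(fix(-80,y))
s=fix(-80,60); P=bot.get_state()["eef_pos"]
plan((P[0],P[1],178,.05),(520,240,178,0.4),(500,105,178,0.75),(480,-35,178,1.1),(*s,178,1.386),(*s,32,1.386))
E
```

```text
[ 467.90189196 -161.30810228]
[ 456.86509995 -220.28427732]
[ 445.82830794 -279.26045236]
[-0.002 -0.003 -0.001] [ 0.004 -0.002 -0.987] rows>=3
[ 0.     0.    -0.223] [-0.121  0.904  0.   ] rows>=3
[ 0.     0.    -0.223] [-0.473  0.777  0.   ] rows>=3
[ 0.     0.    -0.223] [-0.734  0.592  0.   ] rows>=3
[-0.     0.    -0.182] [-0.787  0.31   0.   ] rows>=3
[0. 0. 0.] [ 0.    -0.     0.973] rows>=3
```

Call:
jog_arm:
  commands: "0 0 0 0 0 -0.2 0;0 0 0 0 0 -0.5 0;0 0 0 0 0 -0.8 0;0 0 0 0 0 -0.987 0;0 0 0 0 0 -0.987 0"

```text
clock: 14.5
eef_pos: [531.1, 376.1, 178.4]
tool_rot: [-3.138, -0.006, 0.049]
wrist_force: [-0.3, -0.1, -1.8]
opening: 0.337
finger_force: 31.6
```

Call:
jog_arm:
  commands: "0 0 -0.07 -0.04 0.3 0 0;0 0 -0.15 -0.08 0.6 0 0;0 0 -0.223 -0.121 0.904 0 0;0 0 -0.223 -0.121 0.904 0 0"

```text
clock: 15.0
eef_pos: [518.0, 236.3, 173.0]
tool_rot: [3.141, 0.002, 0.397]
wrist_force: [-0.2, 0.7, -0.1]
opening: 0.339
finger_force: 31.6
```

Call:
jog_arm:
  commands: "0 0 -0.07 -0.16 0.26 0 0;0 0 -0.15 -0.32 0.52 0 0;0 0 -0.223 -0.473 0.777 0 0;0 0 -0.223 -0.473 0.777 0 0"

```text
clock: 15.5
eef_pos: [498.0, 102.5, 173.5]
tool_rot: [-3.141, 0.001, 0.747]
wrist_force: [0.4, -0.0, -0.6]
opening: 0.337
finger_force: 31.6
```

Call:
jog_arm:
  commands: "0 0 -0.07 -0.25 0.2 0 0;0 0 -0.15 -0.5 0.4 0 0;0 0 -0.223 -0.734 0.592 0 0;0 0 -0.223 -0.734 0.592 0 0"

```text
clock: 16.0
eef_pos: [478.2, -37.0, 173.7]
tool_rot: [-3.14, 0.0, 1.097]
wrist_force: [0.0, 1.1, -0.9]
opening: 0.339
finger_force: 31.6
```

```bash
python3 - <<'E'
from h import *
s=fix(-80,60); print(bot.get_state()["opening"])
plan((*s,178,1.386),(*s,50,1.386))
E
```

```text
0.3388935468192729
[-0.001  0.    -0.184] [-0.769  0.317 -0.029] rows>=2
[0. 0. 0.] [ 0.    -0.     0.853] rows>=3
```

Call:
jog_arm:
  commands: "0 0 -0.07 -0.25 0.1 0 0;0 0 -0.13 -0.5 0.2 0 0;0 0 -0.184 -0.769 0.317 0 0;0 0 -0.184 -0.769 0.317 0 0;0 0 -0.184 -0.769 0.317 0.3 0;0 0 -0.184 -0.769 0.317 0.6 0;0 0 -0.184 -0.769 0.317 0.8 0;0 0 -0.184 -0.769 0.317 0.8 0;0 0 -0.184 -0.769 0.317 0.8 0"

```text
clock: 17.12
eef_pos: [469.6, -159.6, 56.1]
tool_rot: [3.14, 0.0, 1.389]
wrist_force: [-0.5, 0.3, -0.3]
opening: 0.338
finger_force: 31.5
```

```bash
python3 - <<'E'
from h import *
s=fix(-80,60); plan((*s,31,1.386))
w=cam("wrist"); p=bot.get_state()["eef_pos"]; print(p)
q=proj(w,[*s,40]).astype(int); x0,y0=max(0,q[0]-130),max(0,q[1]-110); print(x0,y0); crop(w,x0,y0,x0+260,y0+195,3,"w9.png")
a=cam("side"); q=proj(a,[*s,40]).astype(int); 
i=cv2.resize(a["image"][q[1]-50:q[1]+50,q[0]-60:q[0]+60],(702,585),interpolation=2)
j=cv2.resize(cv2.imread("pics/w9.png"),(400,300)); i=cv2.resize(i[:,:,::-1],(400,300)); cv2.imwrite("pics/w9b.png",np.hstack([j,i]))
E
```

```text
[0.001 0.    0.002] [-0.013 -0.009  0.167] rows>=1
[ 469.72183418 -159.95844693   56.46453239]
197 156
```

View pics/w9b.png

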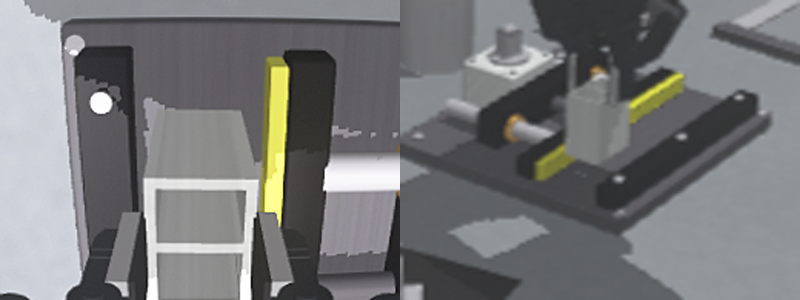

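The stub hangs centred between fence and yellow pad, parallel to both. Now I lower and release it.

Call:
jog_arm:
  commands: "0 0 0 -0.013 -0.009 0.1 0;0 0 0 -0.013 -0.009 0.15 0;0 0 0 -0.013 -0.009 0.17 0;0 0 0 -0.013 -0.009 0.17 0"

```text
clock: 17.73
eef_pos: [466.4, -162.1, 29.9]
tool_rot: [-3.141, 0.0, 1.388]
wrist_force: [-4.3, 1.2, 6.9]
opening: 0.338
finger_force: 32.5
```

Call:
jog_arm:
  commands: "0 0 0 0 0 0 48;0 0 0 0 0 0 48;0 0 0 0 0 0 48;0 0 0 0 0 -0.3 48;0 0 0 0 0 -0.6 48;0 0 0 0 0 -0.9 48;0 0 0 0 0 -0.98 48"

```text
clock: 18.6
eef_pos: [467.9, -162.5, 179.5]
tool_rot: [3.136, 0.001, 1.389]
wrist_force: [0.9, -0.2, -1.1]
opening: 0.479
finger_force: 0.0
```

```bash
python3 - <<'E'
from h import *
plan((480,-40,178,1.1),(500,100,178,0.75),(515,235,178,0.35),(535.4,277.3,150,0.03))
E
```

```text
[0.004 0.    0.184] [ 0.818 -0.069  0.009] rows>=2
[-0.    -0.     0.223] [ 0.892 -0.305 -0.   ] rows>=3
[ 0.    -0.     0.255] [ 0.687 -0.59  -0.   ] rows>=3
[-0.    -0.     0.204] [ 0.224 -0.218  0.187] rows>=2
```

Call:
jog_arm:
  commands: "0 0 0.07 0.3 -0.02 0 48;0 0 0.13 0.6 -0.05 0 48;0 0 0.184 0.818 -0.069 0 48;0 0 0.184 0.818 -0.069 0 48"

```text
clock: 19.1
eef_pos: [478.4, -37.7, 175.1]
tool_rot: [-3.14, 0.0, 1.103]
wrist_force: [0.5, -0.7, -0.4]
opening: 0.481
finger_force: 0.0
```

Call:
jog_arm:
  commands: "0 0 0.07 0.3 -0.1 0 48;0 0 0.15 0.6 -0.2 0 48;0 0 0.223 0.892 -0.305 0 48;0 0 0.223 0.892 -0.305 0 48"

```text
clock: 19.6
eef_pos: [498.5, 102.0, 175.1]
tool_rot: [-3.141, 0.001, 0.753]
wrist_force: [0.6, -0.4, 0.0]
opening: 0.482
finger_force: 0.0
```

Call:
jog_arm:
  commands: "0 0 0.08 0.23 -0.2 0 48;0 0 0.17 0.46 -0.4 0 48;0 0 0.255 0.687 -0.59 0 48;0 0 0.255 0.687 -0.59 0 48"

```text
clock: 20.1
eef_pos: [513.9, 236.2, 174.9]
tool_rot: [3.141, 0.002, 0.351]
wrist_force: [-0.4, -0.9, -0.2]
opening: 0.483
finger_force: 0.0
```

```bash
python3 - <<'E'
from h import *
plan((535.4,277.3,150,0.03),(535.4,277.3,29,0.03))
E
```

```text
[0.    0.001 0.205] [ 0.229 -0.208  0.166] rows>=2
[0. 0. 0.] [ 0.    -0.     0.807] rows>=2
```

Call:
jog_arm:
  commands: "0 0 0.1 0.12 -0.1 0.1 46;0 0 0.205 0.229 -0.208 0.166 46;0 0 0.205 0.229 -0.208 0.166 46;0 0 0.205 0.229 -0.208 0.166 46;0 0 0.205 0.229 -0.208 0.45 46;0 0 0.205 0.229 -0.208 0.7 46;0 0 0.205 0.229 -0.208 0.9 46;0 0 0.205 0.229 -0.208 0.965 46;0 0 0.205 0.229 -0.208 0.965 46"

```text
clock: 21.22
eef_pos: [535.7, 276.1, 32.1]
tool_rot: [3.142, -0.0, 0.027]
wrist_force: [-0.1, 0.3, 1.3]
opening: 0.458
finger_force: 0.0
```

Call:
jog_arm:
  commands: "0 0 0 0 0 0 0;0 0 0 0 0 0 0;0 0 0 0 0 0 0;0 0 0 0 0 -0.2 0;0 0 0 0 0 -0.5 0;0 0 0 0 0 -0.8 0;0 0 0 0 0 -0.98 0;0 0 0 0 0 -0.98 0"

```text
clock: 22.22
eef_pos: [536.4, 277.2, 181.0]
tool_rot: [-3.14, -0.005, 0.027]
wrist_force: [-0.3, -0.2, -0.7]
opening: 0.337
finger_force: 29.7
```

```bash
python3 - <<'E'
from h import *
s=fix(-80,0);print(bot.get_state()["opening"])
plan((515,150,178,0.4),(495,15,178,0.75),(475,-100,178,1.1),(*s,178,1.386))
E
```

```text
0.3365128102712675
[-0.001 -0.003 -0.237] [-0.166  0.844  0.018] rows>=3
[ 0.     0.    -0.223] [-0.473  0.777  0.   ] rows>=3
[ 0.     0.    -0.223] [-0.62  0.47  0.  ] rows>=2
[-0.     0.    -0.182] [-0.769  0.256  0.   ] rows>=2
```

Call:
jog_arm:
  commands: "0 0 -0.08 -0.05 0.28 0 0;0 0 -0.16 -0.11 0.56 0 0;0 0 -0.237 -0.166 0.844 0 0;0 0 -0.237 -0.166 0.844 0 0"

```text
clock: 22.72
eef_pos: [513.0, 147.1, 176.4]
tool_rot: [-3.141, 0.003, 0.397]
wrist_force: [-0.4, 0.5, -0.9]
opening: 0.33
finger_force: 29.9
```

Call:
jog_arm:
  commands: "0 0 -0.07 -0.16 0.26 0 0;0 0 -0.15 -0.32 0.52 0 0;0 0 -0.223 -0.473 0.777 0 0;0 0 -0.223 -0.473 0.777 0 0"

```text
clock: 23.22
eef_pos: [493.3, 12.9, 176.9]
tool_rot: [-3.14, 0.002, 0.746]
wrist_force: [-0.4, -0.6, 0.2]
opening: 0.336
finger_force: 29.9
```

Call:
jog_arm:
  commands: "0 0 -0.07 -0.2 0.16 0 0;0 0 -0.15 -0.41 0.32 0 0;0 0 -0.223 -0.62 0.47 0 0;0 0 -0.223 -0.62 0.47 0 0"

```text
clock: 23.72
eef_pos: [473.6, -101.0, 177.2]
tool_rot: [-3.14, 0.0, 1.097]
wrist_force: [0.0, 0.2, -0.7]
opening: 0.33
finger_force: 29.9
```

```bash
python3 - <<'E'
from h import *
s=fix(-80,0);plan((*s,178,1.386),(*s,50,1.386))
E
```

```text
[-0.001 -0.    -0.184] [-0.758  0.264 -0.006] rows>=2
[0. 0. 0.] [ 0.    -0.     0.853] rows>=3
```

Call:
jog_arm:
  commands: "0 0 -0.07 -0.25 0.09 0 0;0 0 -0.13 -0.5 0.18 0 0;0 0 -0.184 -0.758 0.264 0 0;0 0 -0.184 -0.758 0.264 0 0;0 0 -0.184 -0.758 0.264 0.3 0;0 0 -0.184 -0.758 0.264 0.6 0;0 0 -0.184 -0.758 0.264 0.85 0;0 0 -0.184 -0.758 0.264 0.85 0;0 0 -0.184 -0.758 0.264 0.85 0"

```text
clock: 24.85
eef_pos: [458.8, -219.2, 52.6]
tool_rot: [3.139, 0.0, 1.389]
wrist_force: [0.2, -0.2, -1.0]
opening: 0.335
finger_force: 30.0
```

```bash
python3 - <<'E'
from h import *
cam("side"); print(bot.get_state()["eef_pos"]); s=fix(-80,0);plan((*s,32,1.386))
E
```

```text
[ 459.05079904 -219.67566537   53.07838501]
[0.002 0.001 0.002] [-0.006 -0.014  0.14 ] rows>=1
```

Call:
jog_arm:
  commands: "0 0 0 -0.006 -0.014 0.07 0;0 0 0 -0.006 -0.014 0.12 0;0 0 0 -0.006 -0.014 0.145 0;0 0 0 -0.006 -0.014 0.145 0"

```text
clock: 25.4
eef_pos: [456.4, -221.0, 32.9]
tool_rot: [3.138, 0.001, 1.388]
wrist_force: [-7.7, 4.9, 23.0]
opening: 0.334
finger_force: 33.3
```

Call:
jog_arm:
  commands: "0 0 0 0 0 0 48;0 0 0 0 0 0 48;0 0 0 0 0 0 48;0 0 0 0 0 -0.3 48;0 0 0 0 0 -0.6 48;0 0 0 0 0 -0.9 48;0 0 0 0 0 -0.98 48"

```text
clock: 26.28
eef_pos: [456.4, -221.0, 179.3]
tool_rot: [3.137, 0.002, 1.389]
wrist_force: [0.5, -0.6, 0.5]
opening: 0.483
finger_force: 0.0
```

```bash
python3 - <<'E'
from h import *
plan((470,-80,178,1.0),(480,70,178,0.6),(485,200,178,0.25),(487,282.7,150,0.04),(487,282.7,31,0.04))
E
```

```text
[0.003 0.001 0.247] [ 0.941 -0.081  0.007] rows>=3
[ 0.    -0.     0.255] [ 0.877 -0.484 -0.   ] rows>=3
[ 0.    -0.     0.223] [ 0.517 -0.696 -0.   ] rows>=3
[ 0.    -0.     0.134] [ 0.149 -0.531  0.187] rows>=2
[0. 0. 0.] [ 0.    -0.     0.793] rows>=2
```

Call:
jog_arm:
  commands: "0 0 0.08 0.3 -0.03 0 46;0 0 0.16 0.6 -0.05 0 46;0 0 0.247 0.941 -0.081 0 46;0 0 0.247 0.941 -0.081 0 46"

```text
clock: 26.78
eef_pos: [468.6, -76.6, 175.0]
tool_rot: [-3.14, 0.0, 1.004]
wrist_force: [0.5, -0.4, -0.4]
opening: 0.458
finger_force: 0.0
```

Call:
jog_arm:
  commands: "0 0 0.08 0.3 -0.16 0 46;0 0 0.17 0.6 -0.32 0 46;0 0 0.255 0.877 -0.484 0 46;0 0 0.255 0.877 -0.484 0 46"

```text
clock: 27.28
eef_pos: [478.4, 72.3, 175.0]
tool_rot: [-3.141, 0.002, 0.604]
wrist_force: [0.1, -1.3, 0.7]
opening: 0.459
finger_force: 0.0
```

Call:
jog_arm:
  commands: "0 0 0.08 0.17 -0.23 0 46;0 0 0.15 0.34 -0.46 0 46;0 0 0.223 0.517 -0.696 0 46;0 0 0.223 0.517 -0.696 0 46"

```text
clock: 27.78
eef_pos: [483.8, 201.2, 175.0]
tool_rot: [3.141, 0.002, 0.253]
wrist_force: [0.7, 0.3, 0.0]
opening: 0.463
finger_force: 0.0
```

```bash
python3 - <<'E'
from h import *
plan((487,282.7,150,0.04),(487,282.7,31,0.04))
E
```

```text
[0.    0.001 0.136] [ 0.157 -0.521  0.166] rows>=2
[0. 0. 0.] [ 0.    -0.     0.793] rows>=2
```

Call:
jog_arm:
  commands: "0 0 0.07 0.08 -0.26 0.1 46;0 0 0.136 0.157 -0.521 0.166 46;0 0 0.136 0.157 -0.521 0.166 46;0 0 0.136 0.157 -0.521 0.166 46;0 0 0.136 0.157 -0.521 0.45 46;0 0 0.136 0.157 -0.521 0.7 46;0 0 0.136 0.157 -0.521 0.9 46;0 0 0.136 0.157 -0.521 0.955 46;0 0 0.136 0.157 -0.521 0.955 46"

```text
clock: 28.9
eef_pos: [487.8, 281.3, 33.6]
tool_rot: [3.142, -0.001, 0.036]
wrist_force: [-0.2, -0.2, 0.1]
opening: 0.466
finger_force: 0.0
```

Call:
jog_arm:
  commands: "0 0 0 0 0 0 0;0 0 0 0 0 0 0;0 0 0 0 0 0 0;0 0 0 0 0 -0.2 0;0 0 0 0 0 -0.5 0;0 0 0 0 0 -0.8 0;0 0 0 0 0 -0.98 0;0 0 0 0 0 -0.98 0"

```text
clock: 29.9
eef_pos: [488.2, 282.8, 182.3]
tool_rot: [-3.14, -0.005, 0.037]
wrist_force: [0.0, -0.0, -1.9]
opening: 0.328
finger_force: 29.7
```

```bash
python3 - <<'E'
from h import *
s=fix(-80,-60);print(bot.get_state()["opening"])
plan((485,140,178,0.4),(475,5,178,0.75),(465,-135,178,1.1),(*s,178,1.386))
E
```

```text
0.3284773190435516
[-0.001 -0.003 -0.231] [-0.056  0.95   0.027] rows>=3
[ 0.     0.    -0.223] [-0.412  0.803  0.   ] rows>=3
[ 0.     0.    -0.223] [-0.685  0.637  0.   ] rows>=3
[-0.     0.    -0.182] [-0.915  0.322  0.   ] rows>=3
```

Call:
jog_arm:
  commands: "0 0 -0.08 -0.02 0.32 0 0;0 0 -0.16 -0.04 0.64 0 0;0 0 -0.231 -0.056 0.95 0 0;0 0 -0.231 -0.056 0.95 0 0"

```text
clock: 30.4
eef_pos: [483.3, 136.9, 177.9]
tool_rot: [-3.141, 0.003, 0.396]
wrist_force: [0.4, 0.2, -1.0]
opening: 0.333
finger_force: 29.8
```

Call:
jog_arm:
  commands: "0 0 -0.07 -0.14 0.27 0 0;0 0 -0.15 -0.28 0.54 0 0;0 0 -0.223 -0.412 0.803 0 0;0 0 -0.223 -0.412 0.803 0 0"

```text
clock: 30.9
eef_pos: [473.4, 3.0, 178.3]
tool_rot: [-3.14, 0.002, 0.747]
wrist_force: [0.4, -0.0, -0.7]
opening: 0.332
finger_force: 29.9
```

Call:
jog_arm:
  commands: "0 0 -0.07 -0.23 0.21 0 0;0 0 -0.15 -0.46 0.42 0 0;0 0 -0.223 -0.685 0.637 0 0;0 0 -0.223 -0.685 0.637 0 0"

```text
clock: 31.4
eef_pos: [463.5, -136.5, 178.5]
tool_rot: [-3.14, 0.0, 1.097]
wrist_force: [0.1, 0.1, -1.2]
opening: 0.329
finger_force: 29.9
```

```bash
python3 - <<'E'
from h import *
s=fix(-80,-60);plan((*s,178,1.386),(*s,50,1.386))
E
```

```text
[-0.001 -0.    -0.184] [-0.901  0.33   0.003] rows>=3
[0. 0. 0.] [ 0.    -0.     0.853] rows>=3
```

Call:
jog_arm:
  commands: "0 0 -0.07 -0.3 0.11 0 0;0 0 -0.13 -0.6 0.22 0 0;0 0 -0.184 -0.901 0.33 0 0;0 0 -0.184 -0.901 0.33 0 0;0 0 -0.184 -0.901 0.33 0.3 0;0 0 -0.184 -0.901 0.33 0.6 0;0 0 -0.184 -0.901 0.33 0.85 0;0 0 -0.184 -0.901 0.33 0.85 0;0 0 -0.184 -0.901 0.33 0.85 0"

```text
clock: 32.52
eef_pos: [447.9, -277.9, 54.1]
tool_rot: [3.14, 0.001, 1.389]
wrist_force: [0.2, -0.6, -1.0]
opening: 0.324
finger_force: 30.0
```

```bash
python3 - <<'E'
from h import *
cam("side"); print(bot.get_state()["eef_pos"]); s=fix(-80,-60);plan((*s,34,1.386))
E
```

```text
[ 448.09235086 -278.36778839   54.63796613]
[0.002 0.001 0.002] [-0.008 -0.014  0.138] rows>=1
```

Call:
jog_arm:
  commands: "0 0 0 -0.008 -0.014 0.07 0;0 0 0 -0.008 -0.014 0.12 0;0 0 0 -0.008 -0.014 0.132 0;0 0 0 -0.008 -0.014 0.132 0"

```text
clock: 33.08
eef_pos: [444.8, -279.8, 34.6]
tool_rot: [3.14, 0.001, 1.388]
wrist_force: [-3.7, 3.1, 12.7]
opening: 0.328
finger_force: 31.9
```

Call:
jog_arm:
  commands: "0 0 0 0 0 0 48;0 0 0 0 0 0 48;0 0 0 0 0 0 48;0 0 0 0 0 -0.3 48;0 0 0 0 0 -0.6 48;0 0 0 0 0 -0.9 48;0 0 0 0 0 -0.98 48"

```text
clock: 33.95
eef_pos: [445.3, -280.0, 183.0]
tool_rot: [3.137, 0.003, 1.389]
wrist_force: [0.1, -0.3, 0.6]
opening: 0.478
finger_force: 0.0
```

```bash
python3 - <<'E'
from h import *
plan((470,-130,178,1.386))
E
```

```text
[0.003 0.002 0.002] [ 1.013 -0.019  0.031] rows>=3
```

```bash
python3 - <<'E'
from h import *
plan((460,-135,178,1.48),(450,10,178,1.65),(425,150,178,1.65),(380,285,178,1.65),(362,320,170,1.65))
E
```

```text
[ 0.003  0.002 -0.058] [ 0.968 -0.079  0.031] rows>=3
[ 0.     0.    -0.108] [ 0.957 -0.154 -0.   ] rows>=3
[0. 0. 0.] [ 0.944 -0.092 -0.   ] rows>=3
[0. 0. 0.] [ 0.921 -0.228 -0.   ] rows>=3
[0. 0. 0.] [ 0.242 -0.101  0.053] rows>=1
```

Call:
jog_arm:
  commands: "0 0 -0.058 0.968 -0.079 0 0;0 0 -0.058 0.968 -0.079 0 0;0 0 -0.058 0.968 -0.079 0 0"

```text
clock: 34.33
eef_pos: [458.6, -131.4, 178.5]
tool_rot: [-3.14, -0.001, 1.483]
wrist_force: [0.3, -0.4, 0.3]
opening: 0.0
finger_force: 0.0
```

Call:
jog_arm:
  commands: "0 0 -0.108 0.957 -0.154 0 0;0 0 -0.108 0.957 -0.154 0 0;0 0 -0.108 0.957 -0.154 0 0"

```text
clock: 34.7
eef_pos: [448.1, 13.6, 178.5]
tool_rot: [-3.14, -0.001, 1.653]
wrist_force: [0.3, -0.3, -0.0]
opening: 0.002
finger_force: 0.0
```

Call:
jog_arm:
  commands: "0 0 0 0.944 -0.092 0 0;0 0 0 0.944 -0.092 0 0;0 0 0 0.944 -0.092 0 0"

```text
clock: 35.08
eef_pos: [422.7, 153.6, 178.4]
tool_rot: [-3.14, -0.0, 1.653]
wrist_force: [0.7, -0.1, 0.8]
opening: -0.001
finger_force: 0.0
```

Call:
jog_arm:
  commands: "0 0 0 0.921 -0.228 0 0;0 0 0 0.921 -0.228 0 0;0 0 0 0.921 -0.228 0 0;0 0 0 0.921 -0.228 0 0"

```text
clock: 35.58
eef_pos: [378.6, 286.1, 178.6]
tool_rot: [-3.14, 0.001, 1.651]
wrist_force: [0.1, -0.6, -0.7]
opening: -0.002
finger_force: 0.0
```

```bash
python3 - <<'E'
from h import *
plan((360,320,172,1.65),(360,320,26,1.65))
s=cam("scene");d=cam("side");pickle.dump((s,d),open("sdD.pkl","wb"))
i1=cv2.resize(s["image"][225:365,195:415],(550,350),interpolation=2);i2=cv2.resize(d["image"][170:310,200:400],(500,350),interpolation=2)
i=np.hstack([i1,i2]); cv2.imwrite("pics/chk.png",cv2.resize(i,(800,267),interpolation=2)[:,:,::-1])
E
```

```text
[-0.001  0.001  0.001] [ 0.235 -0.105  0.044] rows>=1
[0. 0. 0.] [ 0.    -0.     0.973] rows>=3
```

View pics/chk.png

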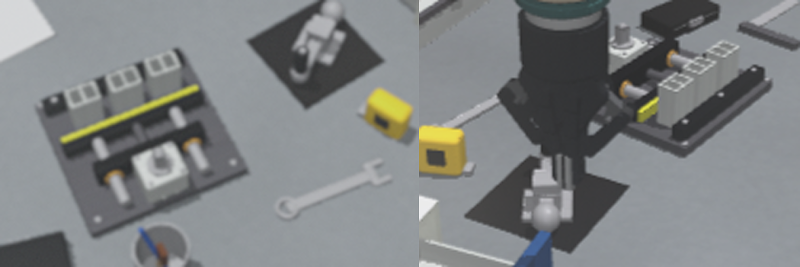

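All three stubs stand in the row (left half 83,105; 124,90; 162,78). Now I push the drawer shut against its bar.

Call:
jog_arm:
  commands: "0 0 0 0.235 -0.105 0.1 0;0 0 0 0.235 -0.105 0.4 0;0 0 0 0.235 -0.105 0.7 0;0 0 0 0.235 -0.105 1 0;0 0 0 0.235 -0.105 1 0"

```text
clock: 36.3
eef_pos: [359.2, 316.8, 26.4]
tool_rot: [-3.135, 0.004, 1.647]
wrist_force: [-0.1, -0.9, 0.6]
opening: -0.001
finger_force: 0.0
```

Call:
jog_arm:
  commands: "0 0 0 0 0.15 0 0;0 0 0 0 0.3 0 0;0 0 0 0 0.45 0 0;0 0 0 0 0.6 0 0;0 0 0 0 0.75 0 0;0 0 0 0 0.85 0 0;0 0 0 0 0.85 0 0"

```text
clock: 37.17
eef_pos: [489.8, 329.4, 32.0]
tool_rot: [3.139, -0.001, 1.648]
wrist_force: [-0.0, 0.1, -0.4]
opening: 0.002
finger_force: 0.0
```

Call:
jog_arm:
  commands: "0 0 0 0 0.04 0 0;0 0 0 0 0.07 0 0;0 0 0 0 0.1 0 0;0 0 0 0 0.1 0 0"

```text
clock: 37.67
eef_pos: [502.9, 331.0, 29.5]
tool_rot: [3.141, 0.0, 1.65]
wrist_force: [0.4, 0.6, 0.0]
opening: -0.002
finger_force: 0.0
```

Call:
jog_arm:
  commands: "0 0 0 0 0.02 0 0;0 0 0 0 0.03 0 0;0 0 0 0 0.03 0 0"

```text
clock: 38.05
eef_pos: [507.2, 331.3, 29.5]
tool_rot: [3.141, 0.0, 1.65]
wrist_force: [0.8, -0.3, -0.4]
opening: 0.003
finger_force: 0.0
```

Call:
jog_arm:
  commands: "0 0 0 0 0.02 0 0;0 0 0 0 0.04 0 0;0 0 0 0 0.04 0 0"

```text
clock: 38.42
eef_pos: [513.6, 331.8, 29.6]
tool_rot: [3.141, 0.0, 1.649]
wrist_force: [-0.3, -0.4, 0.1]
opening: -0.002
finger_force: 0.0
```

Call:
jog_arm:
  commands: "0 0 0 0 0.02 0 0;0 0 0 0 0.03 0 0;0 0 0 0 0.03 0 0"

```text
clock: 38.8
eef_pos: [517.8, 332.2, 29.6]
tool_rot: [3.141, 0.0, 1.649]
wrist_force: [-0.3, -0.9, -0.2]
opening: 0.002
finger_force: 0.0
```

```bash
python3 - <<'E'
from h import *
w=cam("wrist"); p=bot.get_state(); print(p["eef_pos"],p["wrist_force"])
g=w["image"].astype(int); m=((g[...,2]-g[...,0]>50)).astype(np.uint8)
ys,xs=np.nonzero(m); print(len(xs))
# blue front's back top edge along two rows -> z=90 ; compare with cabinet edge
for r in (60,100,150,200):
    c=np.nonzero(m[r])[0]
    if len(c): print(r,c.min(),c.max(),onz(w,(c.max(),r),90)[:2],onz(w,(c.max()+6,r),90)[:2],g[r,c.max()+1:c.max()+12].tolist())
E
```

```text
[517.80456501 332.14431715  29.59922833] [ 0.09381603 -0.90263655 -0.30310942]
10671
60 368 406 [533.54016145 437.18008462] [535.50545742 437.47477959] [[99, 102, 113], [111, 112, 115], [113, 117, 121], [117, 121, 125], [124, 127, 132], [128, 131, 136], [134, 138, 143], [137, 140, 146], [140, 141, 147], [148, 151, 157], [147, 150, 154]]
100 368 406 [534.7359814  423.96377184] [536.71483788 424.22790914] [[58, 71, 99], [150, 151, 151], [185, 185, 182], [177, 179, 178], [175, 176, 176], [173, 174, 175], [176, 176, 177], [174, 175, 175], [174, 175, 175], [175, 176, 176], [175, 176, 176]]
150 368 405 [536.17308181 407.53441651] [538.18971079 407.76301524] [[38, 52, 83], [145, 146, 146], [176, 178, 177], [171, 172, 173], [171, 172, 172], [170, 170, 171], [168, 168, 169], [169, 170, 171], [171, 173, 173], [171, 173, 171], [173, 174, 173]]
200 366 403 [537.62131396 390.65014241] [539.70096757 390.84471005] [[51, 65, 94], [145, 147, 146], [177, 176, 176], [174, 174, 175], [171, 171, 172], [170, 171, 171], [170, 171, 170], [171, 171, 171], [172, 171, 172], [172, 171, 172], [173, 174, 174]]
```

The finger pushes on the drawer front itself; the image shows about 29 mm left.

Call:
jog_arm:
  commands: "0 0 0 0 0.05 0 0;0 0 0 0 0.1 0 0;0 0 0 0 0.15 0 0;0 0 0 0 0.18 0 0;0 0 0 0 0.18 0 0"

```text
clock: 39.48
eef_pos: [545.1, 334.1, 29.6]
tool_rot: [3.141, 0.0, 1.649]
wrist_force: [-0.7, 0.3, -0.0]
opening: -0.002
finger_force: 0.0
```

Call:
jog_arm:
  commands: "0 0 0 0 0.02 0 0;0 0 0 0 0.03 0 0;0 0 0 0 0.03 0 0"

```text
clock: 39.85
eef_pos: [545.9, 334.3, 29.5]
tool_rot: [-3.134, 0.002, 1.65]
wrist_force: [-16.0, -5.0, 7.6]
opening: 0.003
finger_force: 8.2
```

```bash
cat > dr.py <<'E'
from h import *
w=cam("wrist"); p=bot.get_state(); print(p["eef_pos"],p["wrist_force"])
g=w["image"].astype(int); m=((g[...,2]-g[...,0]>50)).astype(np.uint8)
for r in (60,100,150,200):
    c=np.nonzero(m[r])[0]
    if len(c):
        q=onz(w,(c.max()+.5,r),90); print(r,q[:2], "left:",571.6-0.08*(q[1]-325)-q[0])
E
python3 dr.py
```

```text
[545.94400208 334.23073392  29.49135801] [-16.93503914  -4.59990532   7.9375449 ]
60 [561.73590254 439.33073088] left: 0.717638993286073
100 [562.94341682 426.16996426] left: 0.5629860418356429
150 [564.3942079  409.80251063] left: 0.4215912473282515
200 [565.85536621 392.97351667] left: 0.3067524556861372
```

Call:
jog_arm:
  commands: "0 0 0 0 -0.05 0 0;0 0 0 0 -0.05 -0.3 0;0 0 0 0 -0.05 -0.6 0;0 0 0 0 -0.05 -0.9 0;0 0 0 0 -0.05 -1 60;0 0 0 0 -0.05 -1 60"

```text
clock: 40.65
eef_pos: [541.8, 334.2, 180.0]
tool_rot: [3.14, -0.0, 1.649]
wrist_force: [0.2, -0.1, -0.3]
opening: 0.42
finger_force: 0.0
```

```bash
python3 dr.py; python3 - <<'E'
from h import *
plan((540,200,190,1.9),(570,80,195,2.1),(576,-14,195,2.1))
E
```

```text
[541.24160929 333.86824623 178.09429044] [-0.20871818 -0.50047808 -0.78534295]
100 [563.00481308 431.07676847] left: 0.1090454464188042
150 [565.7227484  394.48025586] left: 0.31883113451647205
200 [568.8727344  356.90666948] left: 0.17473204624093341
[-0.001  0.    -0.159] [-0.889 -0.079 -0.079] rows>=3
[-0.     0.    -0.127] [-0.822 -0.069 -0.033] rows>=2
[0. 0. 0.] [-0.561 -0.282 -0.   ] rows>=2
```

The drawer is shut to within about 0.3 mm. On to the crank.

Call:
jog_arm:
  commands: "0 0 -0.08 -0.45 -0.04 -0.08 60;0 0 -0.159 -0.889 -0.079 -0.08 60;0 0 -0.159 -0.889 -0.079 -0.08 60;0 0 -0.159 -0.889 -0.079 -0.08 60"

```text
clock: 41.2
eef_pos: [539.7, 199.8, 189.8]
tool_rot: [-3.139, -0.0, 1.897]
wrist_force: [-0.2, 0.1, -0.8]
opening: 0.6
finger_force: 0.0
```

Call:
jog_arm:
  commands: "0 0 -0.06 -0.4 -0.03 -0.03 60;0 0 -0.127 -0.822 -0.069 -0.033 60;0 0 -0.127 -0.822 -0.069 -0.033 60"

```text
clock: 41.58
eef_pos: [570.7, 78.0, 195.1]
tool_rot: [-3.14, -0.0, 2.096]
wrist_force: [-0.3, 0.1, -0.2]
opening: 0.601
finger_force: 0.0
```

Call:
jog_arm:
  commands: "0 0 0 -0.3 -0.14 0 60;0 0 0 -0.561 -0.282 0 60;0 0 0 -0.561 -0.282 0 60;0 0 0 -0.561 -0.282 0 60;0 0 0 -0.561 -0.282 0 60"

```text
clock: 42.2
eef_pos: [576.1, -12.0, 196.2]
tool_rot: [-3.141, -0.0, 2.101]
wrist_force: [-0.6, 0.3, 0.7]
opening: 0.599
finger_force: 0.0
```

```bash
python3 - <<'E'
from h import *
print(bot.get_state()["eef_pos"])
w=cam("wrist"); pickle.dump(w,open("wE.pkl","wb"));s=cam("scene");d=cam("side");pickle.dump((s,d),open("sdE.pkl","wb"))
q=proj(w,[537,60,48]); print(q); x0,y0=max(0,int(q[0])-150),max(0,int(q[1])-112); x1,y1=min(640,x0+300),min(480,y0+225); print(x0,y0,x1,y1)
crop(w,x0,y0,x1,y1,2.6666667,"w14.png")
E
```

```text
[576.09693326 -11.97820073 196.23665133]
[330.59974949 117.18259046]
180 5 480 230
```

View pics/w14.png

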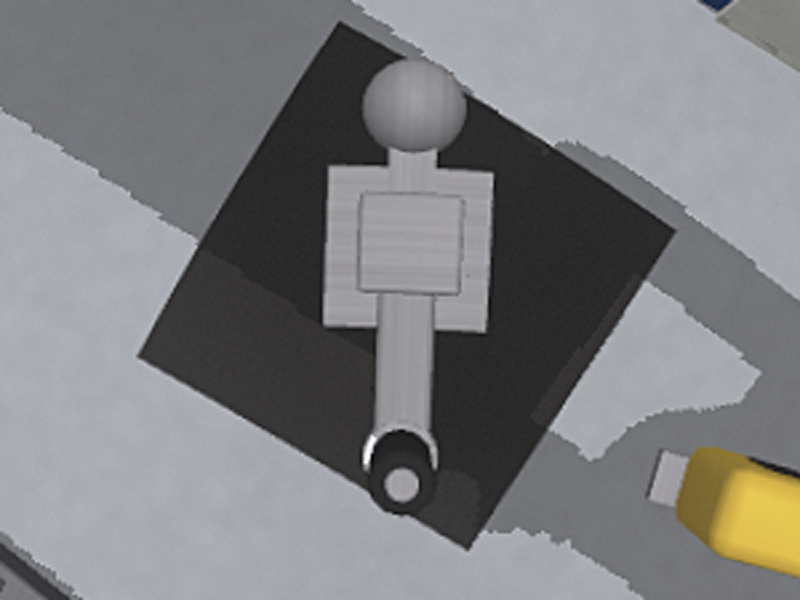

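The crank stands on the black mat, hub top at crop (411,243), grip top at (403,485) and ball at (415,105).

```bash
cat >> h.py <<'E'
E
python3 - <<'E'
from h import *
w=cam("wrist","wE.pkl"); W=lambda x,y:(180+x/2.6666667,5+y/2.6666667)
def quad(n,Q,z):
    P=np.array([onz(w,W(*q),z)[:2] for q in Q]); v=P[3]+P[2]-P[0]-P[1]; print(n,P.mean(0).round(1),"yaw",np.arctan2(v[1],v[0]).round(3),np.linalg.norm(v)/2)
quad("hub",[(360,192),(463,196),(461,294),(357,292)],48)
quad("foot",[(330,165),(494,172),(486,332),(323,325)],8)
print("grip",onz(w,W(403,485),79))
quad("mat",[(341,22),(675,231),(469,548),(139,355)],2)
# shaft top check from side/scene triang already
plan((537,60,140,2.1),(537,60,20,2.1))
E
```

```text
hub [530.   77.5] yaw -1.063 33.00955680946743
foot [530.   77.7] yaw -1.084 60.02069781569669
grip [565.69476063  11.53162453  79.        ]
mat [536.6  65.4] yaw -1.59 148.34566182452159
[-0.  0.  0.] [0.55  0.02  0.377] rows>=2
[0. 0. 0.] [ 0.  -0.   0.8] rows>=2
```

The crank has moved about 20 mm since the first measurement, so I use the new pose: hub (530,77.6), yaw −1.075.

```bash
python3 - <<'E'
from h import *
plan((530,77.6,120,2.067),(530,77.6,0,2.067))
E
```

```text
[-0.     0.     0.021] [0.675 0.039 0.51 ] rows>=3
[0. 0. 0.] [ 0.  -0.   0.8] rows>=2
```

Call:
jog_arm:
  commands: "0 0 0.021 0.3 0.02 0.1 60;0 0 0.021 0.675 0.039 0.3 60;0 0 0.021 0.675 0.039 0.51 60;0 0 0.021 0.675 0.039 0.51 60;0 0 0.021 0.675 0.039 0.51 60"

```text
clock: 42.98
eef_pos: [530.9, 76.4, 121.6]
tool_rot: [3.14, 0.001, 2.065]
wrist_force: [-0.9, 0.6, 0.2]
opening: 0.6
finger_force: 0.0
```

```bash
python3 - <<'E'
from h import *
cam("side");plan((530,77.6,30,2.067),(530,77.6,1,2.067))
E
```

```text
[ 0.002  0.001 -0.001] [ 0.013 -0.004  0.613] rows>=2
[0. 0. 0.] [ 0.    -0.     0.193] rows>=1
```

Call:
jog_arm:
  commands: "0 0 0 0.013 -0.004 0.25 60;0 0 0 0.013 -0.004 0.5 60;0 0 0 0.013 -0.004 0.65 60;0 0 0 0.013 -0.004 0.74 60;0 0 0 0.013 -0.004 0.8 60;0 0 0 0.013 -0.004 0.8 60"

```text
clock: 43.78
eef_pos: [528.9, 77.9, 0.3]
tool_rot: [3.141, 0.0, 2.066]
wrist_force: [-0.3, -0.3, 0.4]
opening: 0.6
finger_force: 0.0
```

Call:
jog_arm:
  commands: "0 0 0 0 0 0 0;0 0 0 0 0 0 0;0 0 0 0 0 0 0;0 0 0 0 0 0 0"
  newtons: 70

```text
clock: 44.28
eef_pos: [529.8, 78.2, 1.7]
tool_rot: [3.139, 0.001, 2.066]
wrist_force: [0.2, 0.3, 7.1]
opening: 0.371
finger_force: 70.5
```

Call:
jog_arm:
  commands: "0 0 0 0 0 -0.2 0;0 0 0 0 0 -0.5 0;0 0 0 0 0 -0.8 0;0 0 0 0 0 -1 0;0 0 0 0 0 -1 0"

```text
clock: 44.9
eef_pos: [529.5, 78.0, 151.6]
tool_rot: [3.138, 0.002, 2.066]
wrist_force: [-0.2, -0.3, -6.7]
opening: 0.364
finger_force: 71.7
```

```bash
python3 - <<'E'
from h import *
print(bot.get_state()["opening"],fix(58,0))
plan((555,-45,152,1.8),(580,-175,152,1.5),(592.5,-246,152,1.386))
E
```

```text
0.3643831228424081 [ 592.51030254 -245.66889894]
[0.002 0.001 0.169] [-0.803 -0.24  -0.002] rows>=3
[ 0.    -0.     0.191] [-0.882 -0.035 -0.   ] rows>=3
[ 0.    -0.     0.073] [-0.466  0.117  0.   ] rows>=2
```

Call:
jog_arm:
  commands: "0 0 0.05 -0.25 -0.08 0 0;0 0 0.11 -0.5 -0.16 0 0;0 0 0.169 -0.803 -0.24 0 0;0 0 0.169 -0.803 -0.24 0 0"

```text
clock: 45.4
eef_pos: [553.0, -47.9, 146.4]
tool_rot: [-3.136, -0.001, 1.795]
wrist_force: [-0.8, 0.1, -5.5]
opening: 0.371
finger_force: 71.7
```

Call:
jog_arm:
  commands: "0 0 0.06 -0.3 -0.01 0 0;0 0 0.12 -0.6 -0.02 0 0;0 0 0.191 -0.882 -0.035 0 0;0 0 0.191 -0.882 -0.035 0 0"

```text
clock: 45.9
eef_pos: [578.0, -177.0, 146.6]
tool_rot: [-3.137, -0.001, 1.497]
wrist_force: [-0.6, 0.6, -7.0]
opening: 0.371
finger_force: 71.8
```

Call:
jog_arm:
  commands: "0 0 0.04 -0.2 0.06 0 0;0 0 0.073 -0.466 0.117 0 0;0 0 0.073 -0.466 0.117 0 0;0 0 0.073 -0.466 0.117 0 0;0 0 0.073 -0.466 0.117 0 0"

```text
clock: 46.52
eef_pos: [591.7, -244.6, 149.3]
tool_rot: [-3.14, -0.001, 1.388]
wrist_force: [0.9, 0.3, -6.0]
opening: 0.371
finger_force: 72.1
```

```bash
python3 - <<'E'
from h import *
d=cam("side");pickle.dump(d,open("sideF.pkl","wb"));s=cam("scene")
print(bot.get_state()["eef_pos"],bot.get_state()["tool_rot"])
plan((592.5,-246.2,100,1.386))
E
```

```text
[ 591.82848799 -245.00595715  149.92917262] [-3.14136953e+00 -1.85318862e-04  1.38725913e+00]
[-0.    -0.     0.001] [-0.007  0.006  0.333] rows>=1
```

Call:
jog_arm:
  commands: "0 0 0 -0.003 0.006 0.15 0;0 0 0 -0.003 0.006 0.3 0;0 0 0 -0.003 0.006 0.37 0;0 0 0 -0.003 0.006 0.37 0;0 0 0 -0.003 0.006 0.37 0"

```text
clock: 47.25
eef_pos: [593.2, -246.9, 96.0]
tool_rot: [3.139, 0.001, 1.386]
wrist_force: [-0.4, 0.1, -5.3]
opening: 0.368
finger_force: 72.0
```

Call:
jog_arm:
  commands: "0 0 0 0 0 0.02 0;0 0 0 0 0 0.04 0;0 0 0 0 0 0.06 0;0 0 0 0 0 0.06 0"

```text
clock: 47.75
eef_pos: [592.5, -247.2, 85.4]
tool_rot: [3.141, 0.001, 1.385]
wrist_force: [1.8, -2.5, -5.4]
opening: 0.364
finger_force: 72.1
```

Call:
jog_arm:
  commands: "0 0 0 0.005 0 0.03 0;0 0 0 0.005 0 0.06 0;0 0 0 0.005 0 0.08 0;0 0 0 0.005 0 0.08 0"

```text
clock: 48.25
eef_pos: [592.7, -246.9, 73.8]
tool_rot: [3.141, 0.002, 1.385]
wrist_force: [-1.5, -6.4, -1.7]
opening: 0.369
finger_force: 72.5
```

Call:
jog_arm:
  commands: "0 0 0 0 0 0.03 0;0 0 0 0 0 0.05 0;0 0 0 0 0 0.07 0;0 0 0 0 0 0.07 0"

```text
clock: 48.75
eef_pos: [592.8, -247.4, 65.8]
tool_rot: [3.139, 0.003, 1.385]
wrist_force: [-6.9, -4.6, 9.1]
opening: 0.366
finger_force: 73.8
```

Call:
jog_arm:
  commands: "0 0 0 -0.005 -0.006 0 0;0 0 0 -0.005 -0.006 0.02 0;0 0 0 -0.005 -0.006 0.03 0;0 0 0 -0.005 -0.006 0.03 0"

```text
clock: 49.25
eef_pos: [592.9, -247.9, 65.6]
tool_rot: [3.136, 0.003, 1.385]
wrist_force: [-13.1, 0.9, 26.0]
opening: 0.366
finger_force: 75.8
```

Call:
jog_arm:
  commands: "0 0 0 0 0 -0.02 0;0 0 0 0 0 -0.02 60;0 0 0 0 0 -0.02 60;0 0 0 0 0 -0.02 60;0 0 0 0 0 -0.02 60"

```text
clock: 49.88
eef_pos: [591.7, -246.3, 61.2]
tool_rot: [-3.141, -0.0, 1.386]
wrist_force: [0.3, 0.4, 0.7]
opening: 0.6
finger_force: 0.0
```

Call:
jog_arm:
  commands: "0 0 0 0 0 0 0;0 0 0 0 0 0 0;0 0 0 0 0 0 0;0 0 0 0 0 0.05 0;0 0 0 0 0 0.05 0"

```text
clock: 50.5
eef_pos: [592.8, -246.8, 61.7]
tool_rot: [3.137, 0.001, 1.386]
wrist_force: [-11.2, 7.6, 34.0]
opening: 0.369
finger_force: 74.4
```

Call:
jog_arm:
  commands: "0 0 0 0 0 0 60;0 0 0 0 0 0 60;0 0 0 0 0 0 60;0 0 0 0 0 -0.3 60;0 0 0 0 0 -0.6 45;0 0 0 0 0 -0.8 45;0 0 0 0 0 -0.8 45"

```text
clock: 51.38
eef_pos: [592.7, -247.1, 176.8]
tool_rot: [3.137, 0.001, 1.386]
wrist_force: [-0.2, 0.0, -0.1]
opening: 0.452
finger_force: 0.0
```

```bash
python3 - <<'E'
from h import *
w=cam("wrist"); pickle.dump(w,open("wG.pkl","wb"))
# grip top at z 139: find centre near prediction
for z in(62+77,): print(proj(w,[578.9,-320.3,z]),proj(w,[592.7,-246.6,108]))
s=cam("scene"); d=cam("side"); pickle.dump((s,d),open("sdG.pkl","wb"))
print(proj(s,[578.9,-320.3,139]),proj(s,[578.9,-320.3,93]),proj(d,[578.9,-320.3,139]))
for c,n in((s,'s'),(d,'d')):
    x,y=proj(c,[578.9,-320.3,116]).astype(int); g=cv2.cvtColor(c["image"],cv2.COLOR_RGB2GRAY)[y-22:y+23,x-22:x+23]
    m=(g<60).astype(np.uint8); k,l,st,ce=cv2.connectedComponentsWithStats(m); print(n,(x,y),[(st[i].tolist(),(ce[i]+[x-22,y-22]).round(1)) for i in range(1,k) if st[i][4]>25])
plan((578.9,-320.3,185,2.5),(578.9,-320.3,86,2.5))
E
```

```text
[328.42043608 346.38920193] [328.29138334 233.51316179]
[248.98617106 306.21215435] [250.68108011 315.59419011] [322.23668932 159.34717675]
s (np.int64(249), np.int64(310)) [([2, 0, 43, 19, 215], array([248.6, 296.4])), ([18, 16, 17, 13, 77], array([251.4, 310.5]))]
d (np.int64(322), np.int64(166)) [([20, 14, 6, 15, 84], array([322.4, 165.3])), ([17, 24, 28, 21, 287], array([332.4, 179.7]))]
[-0.002 -0.002 -0.709] [-0.5    0.012 -0.089] rows>=6
[0. 0. 0.] [-0.   -0.    0.66] rows>=2
```

Call:
jog_arm:
  commands: "0 0 -0.709 -0.5 0.012 -0.06 45;0 0 -0.709 -0.5 0.012 -0.06 45;0 0 -0.709 -0.5 0.012 -0.06 45;0 0 -0.709 -0.5 0.012 -0.06 45;0 0 -0.709 -0.5 0.012 -0.06 45;0 0 -0.709 -0.5 0.012 -0.06 45;0 0 -0.709 -0.5 0.012 -0.06 45;0 0 -0.709 -0.5 0.012 -0.06 45;0 0 -0.709 -0.5 0.012 -0.06 45"

```text
clock: 52.65
eef_pos: [579.5, -320.5, 182.6]
tool_rot: [-3.141, -0.001, 2.497]
wrist_force: [0.2, 0.2, 0.0]
opening: 0.451
finger_force: 0.0
```

```bash
python3 - <<'E'
from h import *
cam("side");print(bot.get_state()["eef_pos"]);plan((578.9,-320.3,86,2.5))
E
```

```text
[ 579.54761353 -320.56045558  182.82161132]
[-0.    -0.    -0.001] [ 0.004 -0.001  0.645] rows>=2
```

Call:
jog_arm:
  commands: "0 0 0 0.004 0 0.25 45;0 0 0 0.004 0 0.45 45;0 0 0 0.004 0 0.6 45;0 0 0 0.004 0 0.64 45;0 0 0 0.004 0 0.64 45;0 0 0 0.004 0 0.64 45"

```text
clock: 53.45
eef_pos: [579.8, -320.6, 88.7]
tool_rot: [3.141, 0.003, 2.499]
wrist_force: [-0.3, 0.2, -0.4]
opening: 0.454
finger_force: 0.0
```

Call:
jog_arm:
  commands: "0 0 0 0 0 0 0;0 0 0 0 0 0 0;0 0 0 0 0 0 0;0 0 0 0 0 0 0"
  newtons: 40

```text
clock: 53.95
eef_pos: [578.9, -322.4, 89.2]
tool_rot: [-3.139, 0.003, 2.498]
wrist_force: [-4.2, -4.8, 4.6]
opening: 0.238
finger_force: 39.2
```

```bash
cat > wind.py <<'E'
from h import *
import sys
C=np.array([592.7,-246.8]); n=int(sys.argv[1]); step=float(sys.argv[2])
st=bot.get_state(); p=st["eef_pos"][:2]; a=np.arctan2(*(p-C)[::-1]); print("angle",a,"r",np.linalg.norm(p-C),st["wrist_force"].round(1),st["eef_pos"].round(1))
r=R.from_euler('xyz',st["tool_rot"])
for i in range(1,n+1):
    t=a-np.radians(step)*i; v=r.inv().apply([*(C+75*np.array([np.cos(t),np.sin(t)])-p),0])/150
    print("0 0 0 %.3f %.3f 0 0"%(v[0],v[1]),end=";")
E
python3 wind.py 9 20
```

```text
angle -1.7518884347000099 r 76.87239477337715 [-4.2 -4.8  4.6] [ 578.9 -322.4   89.2]
0 0 0 0.172 -0.038 0 0;0 0 0 0.345 -0.028 0 0;0 0 0 0.505 0.041 0 0;0 0 0 0.631 0.161 0 0;0 0 0 0.708 0.316 0 0;0 0 0 0.728 0.489 0 0;0 0 0 0.687 0.658 0 0;0 0 0 0.592 0.803 0 0;0 0 0 0.452 0.906 0 0;
```

```bash
sed -i 's|^r=R|if len(sys.argv)>3: p=C+75*np.array([np.cos(a),np.sin(a)])\nr=R|' wind.py; python3 wind.py 9 20 c
```

```text
angle -1.7518884347000099 r 76.87239477337715 [-4.2 -4.8  4.6] [ 578.9 -322.4   89.2]
0 0 0 0.166 -0.049 0 0;0 0 0 0.340 -0.039 0 0;0 0 0 0.499 0.030 0 0;0 0 0 0.625 0.150 0 0;0 0 0 0.703 0.305 0 0;0 0 0 0.722 0.478 0 0;0 0 0 0.682 0.647 0 0;0 0 0 0.586 0.791 0 0;0 0 0 0.447 0.895 0 0;
```

Call:
jog_arm:
  commands: "0 0 0 0.166 -0.049 0 0;0 0 0 0.34 -0.039 0 0;0 0 0 0.5 0.03 0 0;0 0 0 0.625 0.15 0 0;0 0 0 0.703 0.305 0 0;0 0 0 0.722 0.478 0 0;0 0 0 0.682 0.647 0 0;0 0 0 0.586 0.791 0 0;0 0 0 0.447 0.895 0 0;0 0 0 0.447 0.895 0 0"

```text
clock: 55.2
eef_pos: [606.5, -174.2, 88.2]
tool_rot: [-3.139, 0.002, 2.499]
wrist_force: [-2.5, -5.2, 3.5]
opening: 0.237
finger_force: 39.8
```

```bash
python3 wind.py 9 20 c
```

```text
angle 1.3822909159532712 r 73.88669134073689 [-2.5 -5.2  3.5] [ 606.5 -174.2   88.2]
0 0 0 -0.167 0.048 0 0;0 0 0 -0.340 0.036 0 0;0 0 0 -0.499 -0.035 0 0;0 0 0 -0.624 -0.155 0 0;0 0 0 -0.700 -0.311 0 0;0 0 0 -0.718 -0.484 0 0;0 0 0 -0.676 -0.652 0 0;0 0 0 -0.579 -0.796 0 0;0 0 0 -0.439 -0.898 0 0;
```

Call:
jog_arm:
  commands: "0 0 0 -0.167 0.048 0 0;0 0 0 -0.34 0.036 0 0;0 0 0 -0.499 -0.035 0 0;0 0 0 -0.624 -0.155 0 0;0 0 0 -0.7 -0.311 0 0;0 0 0 -0.718 -0.484 0 0;0 0 0 -0.676 -0.652 0 0;0 0 0 -0.579 -0.796 0 0;0 0 0 -0.439 -0.898 0 0;0 0 0 -0.439 -0.898 0 0"

```text
clock: 56.45
eef_pos: [577.7, -322.0, 89.5]
tool_rot: [-3.14, 0.005, 2.497]
wrist_force: [-0.7, -6.0, 2.9]
opening: 0.237
finger_force: 40.0
```

```bash
python3 wind.py 7 20 c
```

```text
angle -1.76717295579303 r 76.69896222802215 [-0.7 -6.   2.9] [ 577.7 -322.    89.5]
0 0 0 0.167 -0.047 0 0;0 0 0 0.340 -0.034 0 0;0 0 0 0.499 0.038 0 0;0 0 0 0.623 0.159 0 0;0 0 0 0.698 0.316 0 0;0 0 0 0.715 0.488 0 0;0 0 0 0.672 0.657 0 0;
```

Call:
jog_arm:
  commands: "0 0 0 0.167 -0.047 0 0;0 0 0 0.34 -0.034 0 0;0 0 0 0.499 0.038 0 0;0 0 0 0.623 0.159 0 0;0 0 0 0.698 0.316 0 0;0 0 0 0.715 0.488 0 0;0 0 0 0.672 0.657 0 0;0 0 0 0.672 0.657 0 0"

```text
clock: 57.45
eef_pos: [557.4, -180.1, 88.3]
tool_rot: [3.141, 0.002, 2.5]
wrist_force: [-1.0, 1.4, 5.9]
opening: 0.24
finger_force: 41.0
```

```bash
python3 wind.py 9 4 c
```

```text
angle 2.0574543346011653 r 75.45245794145939 [-1.   1.4  5.9] [ 557.4 -180.1   88.3]
0 0 0 -0.016 0.031 0 0;0 0 0 -0.034 0.061 0 0;0 0 0 -0.054 0.089 0 0;0 0 0 -0.077 0.116 0 0;0 0 0 -0.101 0.142 0 0;0 0 0 -0.126 0.165 0 0;0 0 0 -0.153 0.187 0 0;0 0 0 -0.182 0.207 0 0;0 0 0 -0.212 0.225 0 0;
```

Call:
jog_arm:
  commands: "0 0 0 -0.016 0.031 0 0;0 0 0 -0.034 0.061 0 0;0 0 0 -0.054 0.089 0 0;0 0 0 -0.054 0.089 0 0"

```text
clock: 57.95
eef_pos: [571.0, -175.0, 87.4]
tool_rot: [-3.142, 0.001, 2.499]
wrist_force: [-2.0, -1.9, 3.6]
opening: 0.235
finger_force: 41.2
```

```bash
cat >> wind.py <<'E'
f=st["wrist_force"]; print("\ntangential resist",-(f[0]*np.sin(a)-f[1]*np.cos(a)))
E
python3 wind.py 4 4 c
```

```text
angle 1.8638302359665173 r 75.03333641111034 [-2.  -1.9  3.6] [ 571.  -175.    87.4]
0 0 0 -0.022 0.027 0 0;0 0 0 -0.045 0.053 0 0;0 0 0 -0.071 0.077 0 0;0 0 0 -0.097 0.099 0 0;
tangential resist 2.472724638692322
```

Call:
jog_arm:
  commands: "0 0 0 -0.022 0.027 0 0;0 0 0 -0.045 0.053 0 0;0 0 0 -0.071 0.077 0 0;0 0 0 -0.071 0.077 0 0"

```text
clock: 58.45
eef_pos: [585.2, -172.6, 87.3]
tool_rot: [-3.139, -0.002, 2.499]
wrist_force: [-7.7, -2.1, 6.9]
opening: 0.231
finger_force: 42.0
```

```bash
python3 wind.py 4 4 c
```

```text
angle 1.6712515725204975 r 74.56772308254483 [-7.7 -2.1  6.9] [ 585.2 -172.6   87.3]
0 0 0 -0.027 0.023 0 0;0 0 0 -0.055 0.044 0 0;0 0 0 -0.084 0.062 0 0;0 0 0 -0.115 0.079 0 0;
tangential resist 7.871109400364265
```

Resistance is rising: the jaw is meeting the stubs.

Call:
jog_arm:
  commands: "0 0 0 -0.027 0.023 0 0;0 0 0 -0.055 0.044 0 0;0 0 0 -0.055 0.044 0 0"

```text
clock: 58.82
eef_pos: [594.6, -172.3, 87.3]
tool_rot: [-3.138, -0.004, 2.498]
wrist_force: [-14.1, -1.9, 10.9]
opening: 0.234
finger_force: 42.6
```

```bash
python3 wind.py 4 4 c
```

```text
angle 1.5453370314633441 r 74.47983624214042 [-14.1  -1.9  10.9] [ 594.6 -172.3   87.3]
0 0 0 -0.029 0.019 0 0;0 0 0 -0.060 0.036 0 0;0 0 0 -0.091 0.051 0 0;0 0 0 -0.124 0.064 0 0;
tangential resist 14.035584550027725
```

Call:
jog_arm:
  commands: "0 0 0 0 0 0 0;0 0 0 0 0 0 0;0 0 0 0 0 0 45;0 0 0 0 0 0 45;0 0 0 0 0 0 45;0 0 0 0 0 -0.3 45;0 0 0 0 0 -0.6 45;0 0 0 0 0 -0.7 45;0 0 0 0 0 -0.7 45"

```text
clock: 59.95
eef_pos: [597.2, -171.3, 192.4]
tool_rot: [3.141, 0.001, 2.5]
wrist_force: [0.7, 0.3, -0.6]
opening: 0.45
finger_force: 0.0
```

```bash
python3 - <<'E'
from h import *
w=cam("wrist"); s=cam("scene");d=cam("side"); pickle.dump((w,s,d),open("H.pkl","wb"))
C=[592.7,-246.8]
# grip top & ball: find angle of crank by bright hub/ dark grip in scene+side
for n,c in(("s",s),("d",d)):
    x,y=proj(c,[594.6,-171.8,116]).astype(int); g=cv2.cvtColor(c["image"],cv2.COLOR_RGB2GRAY)[y-22:y+23,x-22:x+23]
    m=(g<60).astype(np.uint8); k,l,st,ce=cv2.connectedComponentsWithStats(m); print(n,(x,y),[(st[i].tolist(),(ce[i]+[x-22,y-22]).round(1)) for i in range(1,k) if st[i][4]>25])
# stub tops: bright blobs at predicted slots, x=-90
for yy in(60,0,-60):
    print([proj(c,[*fix(-90,yy),76]).round(1) for c in(s,d)])
plan((592.7,-246.8,175,1.545))
E
```

```text
s (np.int64(303), np.int64(284)) [([0, 5, 18, 10, 96], array([290.8, 271.7])), ([15, 15, 7, 10, 55], array([299.1, 281.9]))]
d (np.int64(292), np.int64(186)) [([25, 14, 7, 17, 103], array([298.1, 186.2])), ([32, 37, 13, 8, 58], array([309.9, 205.7]))]
[array([278.2, 255.4]), array([337.7, 213.8])]
[array([257.4, 263.3]), array([350.5, 204.8])]
[array([236.2, 271.3]), array([362.6, 196.4])]
[-0.002 -0.002  0.608] [-0.285 -0.417  0.096] rows>=6
```

```bash
python3 - <<'E'
from h import *
w,s,d=pickle.load(open("H.pkl","rb"))
P,e=tri(s,(299.1,281.9),d,(298.1,186.2)); print(P,e); C=np.array([592.7,-246.8]); v=P[:2]-C; print(np.arctan2(v[1],v[0]),np.linalg.norm(v))
# wrist: dark grip top
w["fish"]=True; q=proj(w,[*P[:2],139]); print(q)
for n,c in(("s",s),("d",d)):   # bright stub tops: yellow pad line and stub blobs
    g=c["image"].astype(int); m=((g[...,0]>150)&(g[...,1]>130)&(g[...,2]<90)).astype(np.uint8)
    x,y=proj(c,[*fix(-75,0),36]).astype(int); mm=np.zeros_like(m); mm[y-50:y+50,x-70:x+70]=m[y-50:y+50,x-70:x+70]
    ys,xs=np.nonzero(mm); pts=[onz(c,(a,b),36)[:2] for a,b in zip(xs,ys)]
    Q=np.array([[np.cos(FY),np.sin(FY)],[-np.sin(FY),np.cos(FY)]])@(np.array(pts)-FX).T
    print(n,len(xs),"yellow fixture x",np.percentile(Q[0],[5,50,95]).round(1),"y",np.percentile(Q[1],[1,99]).round(1))
E
```

```text
[ 581.73100441 -177.02365555  118.4244983 ] 0.5185192201499622
1.7267224507033854 70.6332578128919
[305.68912515 230.85580035]
s 83 yellow fixture x [-73.  -70.1 -66.2] y [-103.5   96.2]
d 13 yellow fixture x [-73.6 -68.8  14.5] y [-69.7  98.2]
```

```bash
python3 - <<'E'
from h import *
plan((592.5,-246.6,178,1.71),(592.5,-246.6,64,1.71))
E
```

```text
[-0.002 -0.002  0.503] [-0.283 -0.417  0.076] rows>=5
[0. 0. 0.] [ 0.   -0.    0.76] rows>=2
```

Call:
jog_arm:
  commands: "0 0 0.503 -0.283 -0.417 0.076 62;0 0 0.503 -0.283 -0.417 0.076 62;0 0 0.503 -0.283 -0.417 0.076 62;0 0 0.503 -0.283 -0.417 0.076 62;0 0 0.503 -0.283 -0.417 0.076 62;0 0 0.503 -0.283 -0.417 0.076 62;0 0 0.503 -0.283 -0.417 0.076 62;0 0 0.503 -0.283 -0.417 0.076 62"

```text
clock: 61.1
eef_pos: [593.1, -246.9, 180.3]
tool_rot: [-3.141, -0.0, 1.71]
wrist_force: [-0.2, -0.6, -0.5]
opening: 0.619
finger_force: 0.0
```

```bash
python3 - <<'E'
from h import *
cam("side");print(bot.get_state()["eef_pos"]);plan((592.5,-246.6,64,1.71))
E
```

```text
[ 593.18568314 -246.99106901  180.43223645]
[-0. -0. -0.] [ 0.003 -0.004  0.776] rows>=2
```

Call:
jog_arm:
  commands: "0 0 0 0.003 -0.004 0.25 62;0 0 0 0.003 -0.004 0.5 62;0 0 0 0.003 -0.004 0.65 62;0 0 0 0.003 -0.004 0.74 62;0 0 0 0.003 -0.004 0.775 62;0 0 0 0.003 -0.004 0.775 62"

```text
clock: 61.9
eef_pos: [592.9, -246.8, 65.0]
tool_rot: [3.141, 0.001, 1.709]
wrist_force: [0.5, -0.3, 0.7]
opening: 0.622
finger_force: 0.0
```

Call:
jog_arm:
  commands: "0 0 0 0 0 0 0;0 0 0 0 0 0 0;0 0 0 0 0 0 0;0 0 0 0 0 0 0;0 0 0 0 0 0 0"
  newtons: 70

```text
clock: 62.52
eef_pos: [592.4, -247.3, 66.2]
tool_rot: [3.142, 0.001, 1.709]
wrist_force: [-5.6, 0.1, 5.4]
opening: 0.375
finger_force: 69.0
```

Call:
jog_arm:
  commands: "0 0 0 -0.002 -0.004 -0.06 0;0 0 0 -0.002 -0.004 -0.12 0;0 0 0 -0.002 -0.004 -0.18 0;0 0 0 -0.002 -0.004 -0.25 0;0 0 0 -0.002 -0.004 -0.4 0;0 0 0 -0.002 -0.004 -0.55 0;0 0 0 -0.002 -0.004 -0.55 0"

```text
clock: 63.4
eef_pos: [593.0, -247.4, 150.0]
tool_rot: [3.138, 0.003, 1.709]
wrist_force: [0.7, 0.2, -6.3]
opening: 0.366
finger_force: 70.7
```

```bash
python3 - <<'E'
from h import *
plan((580,-120,150,1.71),(560,10,150,1.71),(537,65,150,1.71),(537,65,6.5,1.71))
E
```

```text
[ 0.003  0.002 -0.   ] [ 0.853  0.031 -0.002] rows>=3
[0. 0. 0.] [ 0.877 -0.012 -0.   ] rows>=3
[0. 0. 0.] [ 0.384 -0.101 -0.   ] rows>=1
[0. 0. 0.] [ 0.    -0.     0.957] rows>=3
```

Call:
jog_arm:
  commands: "0 0 0 0.25 0.01 0 0;0 0 0 0.55 0.02 0 0;0 0 0 0.853 0.031 0 0;0 0 0 0.853 0.031 0 0"

```text
clock: 63.9
eef_pos: [578.3, -116.5, 146.0]
tool_rot: [-3.14, -0.002, 1.713]
wrist_force: [0.0, -1.0, -6.1]
opening: 0.371
finger_force: 70.9
```

Call:
jog_arm:
  commands: "0 0 0 0.3 0 0 0;0 0 0 0.6 -0.01 0 0;0 0 0 0.877 -0.012 0 0;0 0 0 0.877 -0.012 0 0"

```text
clock: 64.4
eef_pos: [558.4, 12.3, 146.2]
tool_rot: [-3.14, -0.001, 1.712]
wrist_force: [0.6, -1.3, -6.6]
opening: 0.366
finger_force: 70.9
```

Call:
jog_arm:
  commands: "0 0 0 0.2 -0.05 0 0;0 0 0 0.384 -0.101 0 0;0 0 0 0.384 -0.101 0 0;0 0 0 0.384 -0.101 0.3 0;0 0 0 0.384 -0.101 0.6 0;0 0 0 0.384 -0.101 0.8 0;0 0 0 0.384 -0.101 0.8 0;0 0 0 0.384 -0.101 0.8 0"

```text
clock: 65.4
eef_pos: [537.3, 64.5, 28.5]
tool_rot: [3.139, 0.001, 1.708]
wrist_force: [0.9, -0.1, -5.1]
opening: 0.368
finger_force: 71.1
```

```bash
python3 - <<'E'
from h import *
cam("side");print(bot.get_state()["eef_pos"]);plan((537,65,6.5,1.71))
E
```

```text
[537.66882169  64.77292309  29.0017939 ]
[ 0.002  0.    -0.001] [ 0.002 -0.005  0.15 ] rows>=1
```

Call:
jog_arm:
  commands: "0 0 0 0 0 0.07 0;0 0 0 0 0 0.12 0;0 0 0 0 0 0.145 0;0 0 0 0 0 0.145 0;0 0 0 0 0 0.145 0"

```text
clock: 66.08
eef_pos: [536.3, 65.3, 5.4]
tool_rot: [3.141, 0.0, 1.709]
wrist_force: [0.6, -0.3, -6.2]
opening: 0.369
finger_force: 71.0
```

Call:
jog_arm:
  commands: "0 0 0 0 0 0.01 0;0 0 0 0 0 0.015 0;0 0 0 0 0 0.015 0"

```text
clock: 66.45
eef_pos: [536.0, 65.3, 2.8]
tool_rot: [-3.141, 0.0, 1.709]
wrist_force: [0.2, -0.5, -6.3]
opening: 0.365
finger_force: 71.1
```

Call:
jog_arm:
  commands: "0 0 0 0 0 0.01 0;0 0 0 0 0 0.015 0;0 0 0 0 0 0.015 0"

```text
clock: 66.82
eef_pos: [536.2, 65.4, 2.4]
tool_rot: [3.141, 0.0, 1.709]
wrist_force: [-9.1, 0.2, 7.5]
opening: 0.37
finger_force: 72.6
```

Contact. Release and retreat.

Call:
jog_arm:
  commands: "0 0 0 0 0 0 62;0 0 0 0 0 0 62;0 0 0 0 0 0 62;0 0 0 0 0 -0.3 62;0 0 0 0 0 -0.6 62;0 0 0 0 0 -0.9 62;0 0 0 0 0 -1 62;0 0 0 0 0 -1 62"

```text
clock: 67.82
eef_pos: [536.5, 65.3, 150.9]
tool_rot: [3.14, 0.0, 1.709]
wrist_force: [-0.4, -0.1, -1.6]
opening: 0.617
finger_force: 0.0
```

Call:
jog_arm:
  commands: "0 0 0 -0.7 -0.8 -0.2 62;0 0 0 -0.7 -0.8 -0.2 62;0 0 0 -0.7 -0.8 -0.2 62;0 0 0 -0.7 -0.8 -0.2 62"

```text
clock: 68.32
eef_pos: [430.3, -56.5, 179.2]
tool_rot: [-3.14, -0.0, 1.706]
wrist_force: [0.2, 0.6, 0.1]
opening: 0.62
finger_force: 0.0
```

```bash
python3 - <<'E'
from h import *
w=cam("wrist");s=cam("scene");d=cam("side");pickle.dump((w,s,d),open("Z.pkl","wb"))
def blob(c,p,R_,lo,hi):
    x,y=proj(c,p).astype(int); g=cv2.cvtColor(c["image"],cv2.COLOR_RGB2GRAY)[y-R_:y+R_,x-R_:x+R_]
    k,l,st,ce=cv2.connectedComponentsWithStats(((g>lo)&(g<hi)).astype(np.uint8)); return [(st[i].tolist(),(ce[i]+[x-R_,y-R_]).round(1).tolist()) for i in range(1,k) if st[i][4]>60]
for n,c in(("s",s),("d",d)):
    print(n,"crank bright",blob(c,[537,65,25],28,105,256),"pred hub",proj(c,[537,65,48]).round(1),"grip",proj(c,[527,139,56]).round(1),"ball",proj(c,[543.6,15,28]).round(1))
    print(" stubs",blob(c,[*fix(-90,0),60],34,150,256),[proj(c,[*fix(-90,y),76]).round(1).tolist() for y in(60,0,-60)])
E
python3 dr.py
```

```text
s crank bright [([0, 0, 56, 45, 1115], [361.7, 236.8]), ([39, 45, 17, 11, 86], [381.9, 270.0])] pred hub [361.  241.5] grip [379.2 225.3] ball [348.  255.7]
 stubs [([0, 0, 68, 47, 1773], [255.5, 250.9]), ([59, 43, 9, 16, 69], [286.1, 282.8])] [[278.2, 255.4], [257.4, 263.3], [236.2, 271.3]]
d crank bright [([0, 0, 56, 53, 1406], [265.4, 255.6])] pred hub [267.4 259.3] grip [254.3 274.6] ball [275.7 254.9]
 stubs [([37, 15, 19, 10, 66], [362.0, 195.6]), ([17, 22, 26, 12, 83], [346.1, 203.3])] [[337.7, 213.8], [350.5, 204.8], [362.6, 196.4]]
[431.65906262 -54.60124904 179.25408543] [0.77870713 0.03251635 0.38190599]
```

```bash
python3 - <<'E'
from h import *
w,s,d=pickle.load(open("Z.pkl","rb"))
g=cv2.cvtColor(s["image"],cv2.COLOR_RGB2GRAY)
def at(p): x,y=proj(s,p); return int(cv2.getRectSubPix(g,(1,1),(float(x),float(y)))[0,0])
for yy in(60,0,-60): print("across",yy,[(x,at([*fix(x,yy),76])) for x in range(-118,-60,4)])
print("along",[(y,at([*fix(-77,y),76])) for y in range(-96,100,6)])
c,sn=np.cos(1.709),np.sin(1.709)
print("hub x",[(t,at([537+c*t,65+sn*t,30 if t>18 or t<-18 else 48])) for t in range(-84,92,6)])
print("hub y",[(t,at([537-sn*t,65+c*t,8 if abs(t)>17 else 48])) for t in range(-42,44,4)])
E
```

```text
across 60 [(-118, 152), (-114, 151), (-110, 155), (-106, 173), (-102, 178), (-98, 166), (-94, 161), (-90, 163), (-86, 164), (-82, 168), (-78, 179), (-74, 161), (-70, 130), (-66, 123), (-62, 123)]
across 0 [(-118, 152), (-114, 151), (-110, 155), (-106, 171), (-102, 182), (-98, 168), (-94, 164), (-90, 161), (-86, 161), (-82, 164), (-78, 176), (-74, 160), (-70, 130), (-66, 123), (-62, 124)]
across -60 [(-118, 154), (-114, 153), (-110, 155), (-106, 170), (-102, 182), (-98, 178), (-94, 176), (-90, 176), (-86, 172), (-82, 174), (-78, 181), (-74, 165), (-70, 132), (-66, 123), (-62, 124)]
along [(-96, 59), (-90, 58), (-84, 119), (-78, 173), (-72, 163), (-66, 163), (-60, 181), (-54, 168), (-48, 160), (-42, 171), (-36, 101), (-30, 62), (-24, 118), (-18, 173), (-12, 163), (-6, 165), (0, 176), (6, 167), (12, 160), (18, 166), (24, 119), (30, 87), (36, 131), (42, 171), (48, 161), (54, 163), (60, 180), (66, 163), (72, 158), (78, 167), (84, 103), (90, 66), (96, 125)]
hub x [(-84, 56), (-78, 53), (-72, 85), (-66, 117), (-60, 130), (-54, 136), (-48, 136), (-42, 128), (-36, 117), (-30, 125), (-24, 129), (-18, 118), (-12, 133), (-6, 131), (0, 132), (6, 130), (12, 124), (18, 115), (24, 126), (30, 136), (36, 167), (42, 174), (48, 174), (54, 174), (60, 166), (66, 138), (72, 83), (78, 61), (84, 88), (90, 130)]
hub y [(-42, 53), (-38, 54), (-34, 71), (-30, 108), (-26, 127), (-22, 129), (-18, 122), (-14, 127), (-10, 131), (-6, 132), (-2, 131), (2, 131), (6, 131), (10, 131), (14, 120), (18, 106), (22, 105), (26, 108), (30, 105), (34, 80), (38, 60), (42, 58)]
```

Each stub top sits against the fence at fixture x ≈ −90 and y = −60, 0 and +60. The crank's foot, ball and grip profiles fit an upright crank at the mat's centre. The drawer was at about 0.2 mm when last measured, so I hand in.

```bash
python3 -c "
from rig import ticket; print(ticket.finish_job())"
```

```text
the job is handed in; nothing more can be done
None
```

I handed the job in at about 68 s; the hand-in returned no verdict. By my last measurements, the three stubs found in the drawer are clamped in a row against the fence (about 14 N at the grip when I stopped winding), the crank is upright at the centre of its black mat, and the drawer is shut.

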